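Put the dress things away

TASK

Put the dress things on the wardrobe shelf away. Take the little sprung tongs from the tie rack and with them set every cufflink that is standing about on the shelf into the ceramic tray, each in an empty well of its own - they are freshly polished, so never touch them with the bare fingers, and do not let one go high in the air. Hang the tongs back by their shoulders in the wide slot of the tie rack, lay the shoe horn flat on its brown rest with its notch around the locating pin and its blade between the cheeks, and leave everything else where it is.

Things in the scene. Friction and masses are not known exactly. Their poses are not given: they have to be found in the camera images.
- tongs: Steel sprung tongs, 122 mm tall, 58 g, hanging upright, tips down, in the tie rack's wide slot. Origin midway between the tip ends, z up, arms close along y. Heights above the origin: tip pads (10 mm wide along x, 3 mm thick) 0 to 16 mm, legs (10 mm wide) to 57, shoulders (32 mm along x, 3 mm thick) at 57 to 60, finger plates (20 mm wide) 61 to 100, bow (12 mm wide) top at 122 mm.
- tongs_grip (a point): Where to hold the tongs: midway between the flat finger plates, 82 mm above the tip ends, 22 mm over the shoulders. Gap between the gripping fingers, along y: 35 mm at first touch (the plates splay towards the tips), 31 mm held lightly with the tips about 27 mm apart, 26 mm when the tips hold a 13 mm thing, 23 mm shut. Opening back to 31 mm lets a part go without losing the tongs.
- tongs_shoulder (a point): Point on the tongs' centre line at the underside of the shoulders, 57 mm above the tip ends: level with the rack's plate when the tongs hang.
- tongs_left (a joint): Squeeze of each arm of the tongs (both move alike), rad: 0 let go, tip gap 34 mm; 0.09, gap 13 mm; 0.146, tips together. The arms are sprung open: the squeeze needs 4 N at the finger plates to start, 7 N at 0.09. 1 mm less between the fingers closes the tip gap by about 3 mm; the tips drop under 1 mm as they shut.
- rack: Aluminium tie rack, fixed: base 90 (x) x 150 (y) mm, two end cheeks, a level comb plate 4 mm thick with its top 68 mm above the shelf. Origin at the centre of its underside. The slots run along x and open at its -x edge: five narrow tie slots and one 18 mm wide at y = -35 mm, from the front edge (x = -45 mm) to x = 25 mm, where the tongs hang, their closing direction along the slot.
- rack_slot (a point): Middle of the wide slot, where the tongs hang, at the level of the plate's top (68 mm above the shelf). Axes as the rack's; the tongs' y lies along its x.
- tray: White ceramic cufflink tray, fixed: 89 (x) x 173 (y) x 18 mm tall; eight square wells, 2 along x by 4 along y, 37 x 37 mm inside, floors 5 mm above the shelf, walls 5 mm thick to 18 mm. Origin at the centre of its underside; the wells' centres lie at x = -21 and 21 mm, y = -63, -21, 21 and 63 mm.
- cufflink0: Polished steel cufflink, 20 mm tall, 14 g, standing on its broad disc (20 mm across, 4.5 mm thick); a 7 mm post and on top the smaller button, 13 mm across, 13 to 20 mm above the underside, for the tongs to grip. Origin at the centre of the disc's underside, z along the post to the button. Four to six cufflinks are present; an absent one reads None throughout.
- cufflink1: Polished steel cufflink, 20 mm tall, 14 g, standing on its broad disc (20 mm across, 4.5 mm thick); a 7 mm post and on top the smaller button, 13 mm across, 13 to 20 mm above the underside, for the tongs to grip. Origin at the centre of the disc's underside, z along the post to the button. Four to six cufflinks are present; an absent one reads None throughout.
- cufflink2: Polished steel cufflink, 20 mm tall, 14 g, standing on its broad disc (20 mm across, 4.5 mm thick); a 7 mm post and on top the smaller button, 13 mm across, 13 to 20 mm above the underside, for the tongs to grip. Origin at the centre of the disc's underside, z along the post to the button. Four to six cufflinks are present; an absent one reads None throughout.
- cufflink3: Polished steel cufflink, 20 mm tall, 14 g, standing on its broad disc (20 mm across, 4.5 mm thick); a 7 mm post and on top the smaller button, 13 mm across, 13 to 20 mm above the underside, for the tongs to grip. Origin at the centre of the disc's underside, z along the post to the button. Four to six cufflinks are present; an absent one reads None throughout.
- cufflink4: Polished steel cufflink, 20 mm tall, 14 g, standing on its broad disc (20 mm across, 4.5 mm thick); a 7 mm post and on top the smaller button, 13 mm across, 13 to 20 mm above the underside, for the tongs to grip. Origin at the centre of the disc's underside, z along the post to the button. Four to six cufflinks are present; an absent one reads None throughout.
- cufflink5: Polished steel cufflink, 20 mm tall, 14 g, standing on its broad disc (20 mm across, 4.5 mm thick); a 7 mm post and on top the smaller button, 13 mm across, 13 to 20 mm above the underside, for the tongs to grip. Origin at the centre of the disc's underside, z along the post to the button. Four to six cufflinks are present; an absent one reads None throughout.
- horn: Stainless steel shoe horn, 160 mm long along x, 150 g. Origin on its underside, 80 mm from the handle's end. Handle 24 mm wide, x from -64 to 22 mm, side lips 10 mm high; rounded blade to x = 80 mm, 42 mm wide, 4 mm thick. A U-notch 9.5 mm wide, 16 mm deep, open to -x, forks the handle's end. Grip it from above across the handle, 4 mm from the origin towards the blade (near its balance point).
- horn_notch (a point): Middle of the shoe horn's notch, 72 mm from the origin towards -x, at the level of the underside.
- rest: Shoe horn rest of brown plastic, fixed: flat bed 185 (x) x 64 (y) mm, top 8 mm above the shelf, a steel locating pin near its -x end and near the other end (x from 36 to 68 mm) two low cheeks, 50 mm apart, 8 mm above the bed, for the blade to lie between. Origin on its underside; the shoe horn lies along its x, handle towards -x, its origin 8 mm above the rest's.
- rest_pin (a point): Foot of the locating pin at the level of the bed (8 mm above the shelf). The pin is 6 mm across, 12 mm tall, round-topped, 72 mm from the rest's origin towards -x.
- ring: Plain brass-coloured finger ring, 22 mm across, 6 mm tall, already lying in one of the tray's wells; stays there. Origin at the centre of its underside.
- tieclip: Steel tie clip, 30 x 7 x 6 mm, already lying in another well; stays there. Origin at the centre of its underside.
- cologne: Bystander: small amber glass cologne bottle, capped, 38 x 24 mm, 65 mm tall. Origin at the centre of its underside.
- watchcase: Bystander: closed brown plastic watch case, 95 x 105 mm, 55 mm tall. Origin at the centre of its underside.
- polish: Bystander: shut round tin of shoe polish, 74 mm across, 25 mm tall. Origin at the centre of its underside.
Things that resemble listed ones, but are neither listed nor needed, are in the scene too. What is shaped like the rest but pink is not meant.

How it is judged:
By the outcome, as a careful person would: the job done as asked, in the order asked, and still so for the second after the job is handed in, with the robot touching nothing.
Of cufflink0, cufflink1, cufflink2, cufflink3, cufflink4, cufflink5 only 4 to 6 are there at a start; the rules pass over those that are not, and their reading is None.
At some moment in a run one of horn, cufflink0, cufflink1, cufflink2, cufflink3, cufflink4, cufflink5 may be knocked a few centimetres aside while the robot is not near it.
It also fails if it takes over 210 s, if anything falls off the work surface, if the arm or the gripper's body presses on something with over 40 N, if the wrist force passes 120 N, or if a joint passes its speed limit or range.

ROBOT

A 7-joint arm with a two-finger parallel gripper is mounted at the origin on the work surface. World frame = base frame: x ahead of the robot, y to its left, z up, the work surface at z = 0. Lengths are in m, angles in rad, forces in N, time in s.
With the tool pointing down it reaches from about 0.425 to 0.825 m from the base axis. Payload 3.6 kg.
Tool frame: the origin (TCP) lies between the finger pads; the fingertips stand tcp_to_tips ahead of it and the grasp point (between the pads) lies 2 mm behind it (tcp_to_tips is the distance from the TCP to the fingertips, in m); z points along the fingers, y is the direction in which the jaws open and shut (so a half turn about z gives the same grasp; the last joint's range is limited). The gripper opens to 85 mm and grips with 20 to 120 N. Pads are 22 mm wide; open, the fingers measure 114 mm over their backs; the gripper's body (76 mm by 85 mm) begins 54 mm behind the grasp point. The pads swing forward as they close: fully open they stand 13 mm farther back than shut.
Start: joints at [1.25, 0.615, -0.013, 1.423, 0.008, 1.103, -0.04], TCP at [0.188, -0.622, 0.248] pointing down, gripper open.
Joint ranges: [-3.12, 3.12], [-0.3, 2.06], [-1.34, 1.32], [0.26, 2.42], [-1.36, 4.5], [0.01, 1.98], [-2.84, 2.84]. Speed limits (rad/s): [2.79, 2.79, 3.14, 3.14, 3.14, 3.14, 3.14].

INTERFACE

Orientations are given as a unit quaternion [x, y, z, w].
In Python, from plant import * gives the robot as it stands. The module is installed in compiled form; this text tells all that it offers.
- The arm moves only by the tool servo_tool, never from a script. Its argument "steps" is a list that holds one entry, the list of rows, each a list of 4 numbers: the shift along the tool's x, y, z in mm, then the turn about the tool's z in rad. A call has 1 to 20 rows; each row shifts and turns the pose as measured when the row begins, along the tool's axes as they then stand; what a row does not reach is not made up. A row lasts 1/10 s, in which the tool goes at most 50 mm and 8.59 degrees, less where a joint would pass 70% of its speed; a pose out of reach is approached as far as the arm can. A call is refused whole if a number of a shift passes 50 or a number of a turn 0.15, either way. A call with a gripper value outside its range is refused whole. "grip" is the finger opening in mm, from 0 to 85.4, set as the call begins (left out, the last holds). The fingers move at their own pace and stop on an object; "newtons" is the grip in N (left out, the last holds). Time passes only in rows, so rows that do not move let the fingers close. It gives the time, the measured TCP pose, the force and the opening at its end, in the units of the state.
- sense(): the state, without advancing time (a new reading comes with each control period).
- get_image(name): name is "side" or "top"; returns a dict with "img" (400x640x3 uint8, red, green, blue), "vertical_fov" (degrees; the focal length in pixels is half the picture's height over the tangent of half this angle, whatever the lens; pixels are square), "cx", "cy" (the principal point, pixels), "distortion" ([k1, k2, p1, p2, k3] as OpenCV has them; the pictures are not rectified), "R" (3x3) and "t" (3): a world point X has camera coordinates R X + t. Camera axes: x right, y down, z forward; pixel columns grow to the right and rows downward; lengths in m; the calibration is good to about 2 mm. A picture is of the moment at which its call begins. There is no depth.
- finish_job(): hands the job in, once; it reports no verdict.
The state is a dict: "time": time; "qpos": joint angles; "qvel": joint speeds; "joint_efforts": joint torques, N m; "tool_pos": TCP position; "eef_rot": TCP orientation; "wrist_force": force on the tool from outside, world axes, zero at the start; "moment": the same for the moment, N m; "gripper_width": opening from 0.0 (shut) to 1.0 (fully open).
Only numpy, scipy, OpenCV 4.12 (cv2) and the standard library are available. Lean on these libraries where they do the work, as an engineer would, in place of code of your own. Each camera call takes 0.05 s, during which the arm holds its last target. There are 200 camera calls.

## Working session

There is one attempt and no reset: what is moved stays moved. The work goes in short steps, Python scripts to look and compute and a tool call to move; the robot and the scene stay as the last step left them, time stands still between calls to the robot, and variables do not carry over. Pictures are saved under pics/ and viewed, about 12 in all and at most 16, crops included, and the job is handed in when it is done.

Besides the shell and the picture viewer there is one more tool, called after "Emit:" by a JSON object that holds its "name" and its "arguments", one argument or row to a line. servo_tool: Moves the arm, as the interface text tells. Its arguments: {"type":"object","properties":{"steps":{"type":"array","items":{"type":"array","items":{"type":"array","items":{"type":"number"}}}},"grip":{"type":"number"},"newtons":{"type":"number"}},"required":["steps"]}

```bash
mkdir -p pics
cat > h.py <<'E'
from plant import *
import numpy as np, cv2
def cam(n):
    d=get_image(n); h=d["img"].shape[0]
    f=h/2/np.tan(np.radians(d["vertical_fov"])/2)
    d["K"]=np.array([[f,0,d["cx"]],[0,f,d["cy"]],[0,0,1]]); d["D"]=np.array(d["distortion"],float)
    d["R"]=np.array(d["R"]);d["t"]=np.array(d["t"]); return d
def ray(d,uv):
    p=cv2.undistortPoints(np.array(uv,float).reshape(-1,1,2),d["K"],d["D"]).reshape(-1,2)
    v=np.c_[p,np.ones(len(p))]@d["R"]; return -d["R"].T@d["t"],v
def plane(d,uv,z):
    c,v=ray(d,uv); return c+v*((z-c[2])/v[:,2])[:,None]
def proj(d,X):
    return cv2.projectPoints(np.array(X,float).reshape(-1,1,3),cv2.Rodrigues(d["R"])[0],d["t"],d["K"],d["D"])[0].reshape(-1,2)
def save(n,im,s=1,box=None):
    if box: im=im[box[1]:box[3],box[0]:box[2]]
    cv2.imwrite("pics/"+n,cv2.resize(im[:,:,::-1],None,fx=s,fy=s,interpolation=cv2.INTER_CUBIC))
E
python3 - <<'E'
from h import *
for n in("top","side"):
    d=cam(n); save(n+"0.png",d["img"],1.25); print(n,-d["R"].T@d["t"],d["R"].round(3).tolist(),d["K"][0,0],d["distortion"])
print(sense())
E
```

```text
top [0.26731699 0.03039107 1.2850814 ] [[0.009, -1.0, 0.023], [-0.987, -0.012, -0.162], [0.162, -0.021, -0.987]] 426.73796256260925 [-0.0338189  0.         0.         0.         0.       ]
side [0.2218636  0.93963522 0.94643598] [[-0.964, -0.265, -0.008], [-0.17, 0.641, -0.749], [0.203, -0.72, -0.663]] 456.73310251957287 [0.00413209 0.         0.         0.         0.        ]
{'time': 0.1, 'qpos': array([ 1.25051644,  0.61579823, -0.01264242,  1.42476866,  0.00809701,
        1.10341952, -0.04039735]), 'qvel': array([-9.28329384e-04, -1.63681405e-03, -1.00903712e-03, -3.65519854e-03,
       -1.02580909e-03,  9.71594755e-05, -7.69401480e-04]), 'joint_efforts': array([ 9.21646024e-04, -4.70384932e+01,  2.59883841e-01, -1.71570915e+01,
        1.00205539e-02,  5.89124465e-03, -8.71500099e-07]), 'tool_pos': array([ 0.18805419, -0.62150647,  0.24725969]), 'eef_rot': array([ 9.89223924e-01,  1.46405787e-01, -1.77749458e-04, -1.15843728e-03]), 'wrist_force': array([-0.04240137,  1.2025072 ,  0.96648377]), 'moment': array([ 0.00797174, -0.05563172, -0.0031581 ]), 'gripper_width': 1.000668086265412}
```

View pics/top0.png

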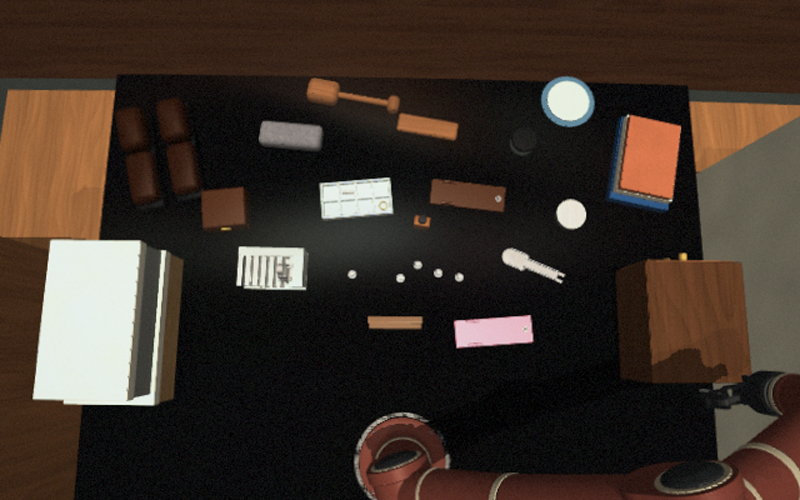

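View pics/side0.png

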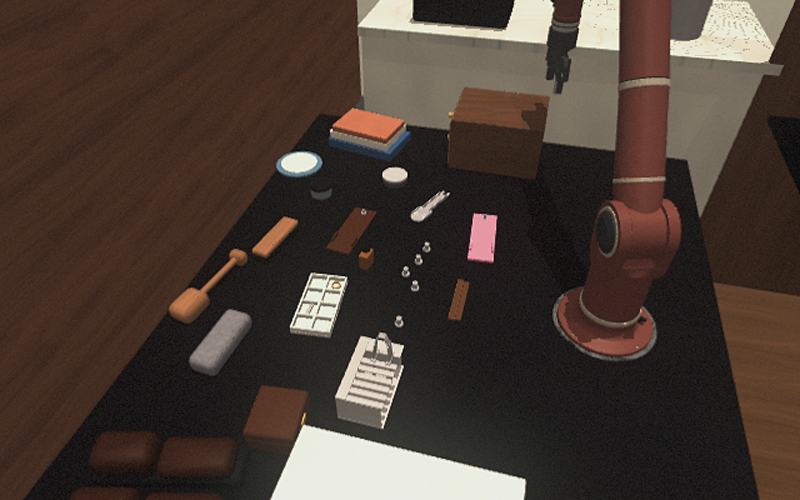

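Top view (800 px scale): rack (272,268), tray (357,198), brown rest (468,195), pink lookalike (493,332, not meant), horn (532,265), and five cufflinks at (352,274), (400,278), (418,265), (438,273), (459,277).

Run:
```python
from h import *
d=cam("top"); im=d["img"]; save("top1.png",im,2.8,(180,130,460,285)); s=cam("side"); save("side1.png",s["img"],2.6,(220,130,440,350))
hsv=cv2.cvtColor(im,cv2.COLOR_RGB2HSV)
m=((hsv[:,:,2]>95)&(hsv[:,:,1]<70)).astype(np.uint8)
n,l,st,c=cv2.connectedComponentsWithStats(m)
for i in range(1,n):
    x,y,w,h,a=st[i]
    if a<8 or not(170<x<480 and 120<y<280): continue
    r=cv2.minAreaRect(np.argwhere(l==i)[:,::-1].astype(np.float32))
    print(c[i].round(1),a,"z.012",plane(d,[c[i]],.012)[0].round(4),"z.018",plane(d,cv2.boxPoints(r),.018)[:,:2].round(3).tolist() if a>100 else "")
m=((hsv[:,:,0]<14)&(hsv[:,:,1]>100)&(hsv[:,:,2]>40)).astype(np.uint8); m[:, :330]=0;m[:,420:]=0;m[:135]=0;m[172:]=0
r=cv2.minAreaRect(np.argwhere(m)[:,::-1].astype(np.float32)); print("rest",plane(d,cv2.boxPoints(r),.008).round(3).tolist())
```

```text
[284.4 158.3] 1670 z.012 [0.6203 0.1199 0.012 ] z.018 [[0.656, 0.212], [0.674, 0.036], [0.58, 0.027], [0.563, 0.201]]
[398.1 158.5] 22 z.012 [ 0.625  -0.2316  0.012 ] z.018 
[456.6 170.8] 455 z.012 [ 0.5889 -0.4133  0.012 ] z.018 [[0.589, -0.359], [0.641, -0.412], [0.588, -0.463], [0.536, -0.41]]
[216.5 214. ] 1761 z.012 [0.4451 0.3196 0.012 ] z.018 [[0.495, 0.403], [0.497, 0.238], [0.394, 0.234], [0.392, 0.397]]
[423.1 211.1] 528 z.012 [ 0.4613 -0.3044  0.012 ] z.018 [[0.468, -0.23], [0.507, -0.248], [0.444, -0.393], [0.405, -0.374]]
[333.8 211.5] 36 z.012 [ 0.4569 -0.0329  0.012 ] z.018 
[350.1 218.1] 41 z.012 [ 0.4372 -0.0822  0.012 ] z.018 
[281.3 219. ] 40 z.012 [0.4322 0.1248 0.012 ] z.018 
[319.8 222.1] 42 z.012 [0.4243 0.0091 0.012 ] z.018 
[367.  221.4] 39 z.012 [ 0.428  -0.1331  0.012 ] z.018 
[394.6 264.9] 1304 z.012 [ 0.2987 -0.2144  0.012 ] z.018 [[0.323, -0.12], [0.338, -0.305], [0.274, -0.308], [0.26, -0.124]]
rest [[0.611, -0.06, 0.008], [0.676, -0.068, 0.008], [0.657, -0.255, 0.008], [0.591, -0.245, 0.008]]
```

View pics/top1.png

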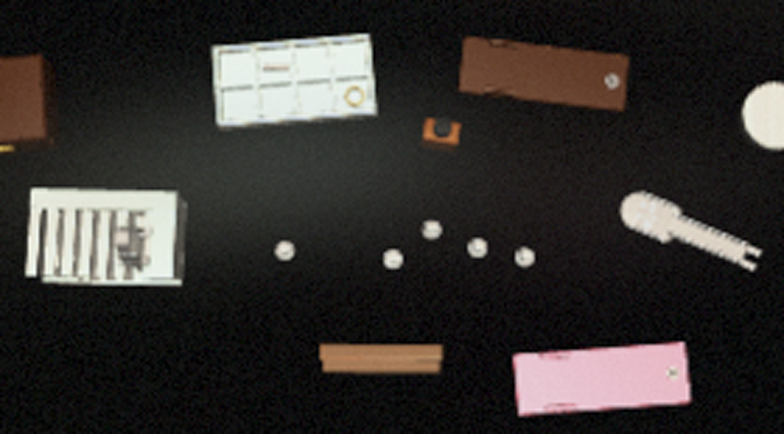

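View pics/side1.png

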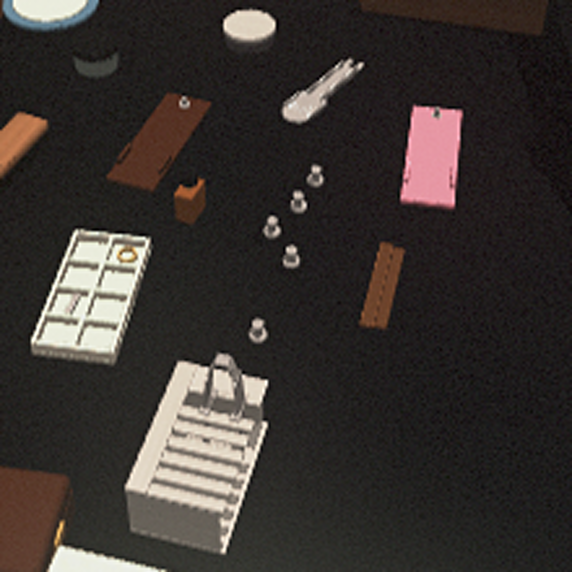

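The top view shows a single wide slot with tongs at crop (133,240), the tray with ring (354,97) and tie clip (275,66), the brown rest with pin (612,81) and the horn notch (752,258). The only rival to the rest is the pink one. Next I compute the geometry from both views.

Run:
```python
from h import *
d=cam("top"); s=cam("side")
T=lambda p:np.array(p,float)/2.8+[180,130]-.32
S=lambda p:np.array(p,float)/2.6+[220,130]-.31
print("rack top",plane(d,T([[30,188],[181,190],[181,280],[26,276]]),.068).round(4).tolist())
print("rack side",plane(s,S([[183,362],[267,378],[128,488]]),.068).round(4).tolist())
print("tray top",plane(d,T([[212,45],[371,34],[377,114],[218,126]]),.018).round(4).tolist())
print("tray side",plane(s,S([[78,230],[151,236],[118,352],[33,346]]),.018).round(4).tolist())
print("rest top",plane(d,T([[463,37],[629,55],[625,109],[459,92]]),.008).round(4).tolist(), "pintop",plane(d,T([[612,81]]),.02),"side pin",plane(s,S([[184,102]]),.018))
print("rest side",plane(s,S([[172,93],[212,102],[155,189],[107,178]]),.008).round(4).tolist())
print("bow top",plane(d,T([[133,243]]),.11),"side",plane(s,S([[223,355]]),.133))
def blobs(d,box):
    g=cv2.cvtColor(d["img"],cv2.COLOR_RGB2GRAY); m=np.zeros_like(g); x0,y0,x1,y1=box
    m[y0:y1,x0:x1]=g[y0:y1,x0:x1]>70
    n,l,st,c=cv2.connectedComponentsWithStats(m)
    return [(c[i],st[i]) for i in range(1,n) if st[i][4]>8 and st[i][4]<200]
for c,t in blobs(d,(262,200,375,230)): print("T",c.round(1),t[4],plane(d,[c],.015)[0].round(4))
for c,t in blobs(s,(310,185,350,265)): print("S",c.round(1),t[2:],plane(s,[[c[0],c[1]]],.012)[0].round(4), "base",plane(s,[[c[0],t[1]+t[3]-1]],.0)[0].round(4))
```

```text
rack top [[0.4864, 0.3847, 0.068], [0.4863, 0.2289, 0.068], [0.393, 0.2254, 0.068], [0.3952, 0.3834, 0.068]]
rack side [[0.478, 0.2354, 0.068], [0.3951, 0.2337, 0.068], [0.4817, 0.3841, 0.068]]
tray top [[0.6573, 0.2094, 0.018], [0.6725, 0.0351, 0.018], [0.582, 0.0275, 0.018], [0.5663, 0.1998, 0.018]]
tray side [[0.6668, 0.0394, 0.018], [0.5831, 0.0275, 0.018], [0.561, 0.1998, 0.018], [0.6485, 0.2148, 0.018]]
rest top [[0.6739, -0.0672, 0.008], [0.6562, -0.2525, 0.008], [0.5942, -0.2465, 0.008], [0.6107, -0.0627, 0.008]] pintop [[ 0.6225807  -0.23026845  0.02      ]] side pin [[ 0.62161182 -0.22163105  0.018     ]]
rest side [[0.6471, -0.2488, 0.008], [0.5906, -0.2434, 0.008], [0.6083, -0.061, 0.008], [0.6708, -0.0653, 0.008]]
bow top [[0.42485494 0.26747873 0.11      ]] side [[0.42686973 0.27052363 0.133     ]]
T [333.8 211.7] 41 [ 0.4558 -0.0325  0.015 ]
T [350.  218.1] 44 [ 0.4371 -0.0816  0.015 ]
T [281.2 219.1] 42 [0.4317 0.125  0.015 ]
T [319.9 222. ] 44 [0.424  0.0088 0.015 ]
T [366.9 221.3] 43 [ 0.4279 -0.1325  0.015 ]
S [341.1 197.4] [ 7  9 39] [ 0.4268 -0.1288  0.012 ] base [ 0.4257 -0.1256  0.    ]
S [334.5 207.4] [ 6  9 43] [ 0.4362 -0.078   0.012 ] base [ 0.4351 -0.0749  0.    ]
S [324.2 217.2] [ 7  9 44] [ 0.4558 -0.0272  0.012 ] base [ 0.4548 -0.0237  0.    ]
S [331.5 228.5] [ 6  9 42] [0.4233 0.0138 0.012 ] base [0.4226 0.0158 0.    ]
S [318.8 256.9] [ 7 10 53] [0.4313 0.1297 0.012 ] base [0.4302 0.1337 0.    ]
```

Tongs are at about (0.427, 0.270) with the slot along world x, so I need tool y along world x. First I lift and turn.

Emit:
{"name": "servo_tool", "arguments": {
  "steps": [
    [[0,0,-12,-0.142],[0,0,-12,-0.142],[0,0,-12,-0.142],[0,0,-12,-0.142],[0,0,-12,-0.142],[0,0,-12,-0.142],[0,0,-12,-0.142],[0,0,-12,-0.142],[0,0,0,-0.142],[0,0,0,0]]
  ]
}}

```text
time: 1.3
tool_pos: [0.1874, -0.621, 0.3458]
eef_rot: [0.688, 0.725, 0.001, -0.003]
wrist_force: [1.1, -1.2, -1.2]
gripper_width: 0.998
```

Emit:
{"name": "servo_tool", "arguments": {
  "steps": [
    [[0,0,0,0.05],[40,28,0,0],[40,28,0,0],[40,28,0,0],[40,28,0,0],[40,28,0,0],[40,28,0,0],[40,28,0,0],[40,28,0,0],[40,28,0,0],[40,28,0,0],[40,28,0,0],[40,20,0,0],[45,-5,0,0],[45,-10,0,0],[45,-15,0,0],[45,-15,0,0],[45,-15,0,0],[0,0,0,0]]
  ]
}}

```text
time: 3.2
tool_pos: [0.4886, 0.1004, 0.3405]
eef_rot: [0.734, 0.679, 0.001, -0.007]
wrist_force: [0.5, 0.8, -0.2]
gripper_width: 0.998
```

```bash
cat >> h.py <<'E'
def go(x,y,z,phi=np.pi/2):
    s=sense(); q=s["eef_rot"]; p=s["tool_pos"]; f=2*np.arctan2(q[1],q[0]); 
    D=np.array([x,y,z])-p; a=(f+np.pi)%(2*np.pi)-np.pi
    print("t",s["time"],"pos",p.round(4),"phi",round(a,3),"shift mm",(1000*np.array([D[0]*np.cos(a)+D[1]*np.sin(a),D[0]*np.sin(a)-D[1]*np.cos(a),-D[2]])).round(1),"turn",round(-((phi-a+np.pi)%(2*np.pi)-np.pi),3),"F",s["wrist_force"].round(1),"w",round(s["gripper_width"]*85.4,1))
E
python3 -c "
from h import *
go(.427,.270,.2)"
```

```text
t 3.2 pos [0.4886 0.1004 0.3405] phi 1.492 shift mm [164.2 -74.8 140.5] turn -0.079 F [ 0.5  0.8 -0.2] w 85.3
```

Emit:
{"name": "servo_tool", "arguments": {
  "steps": [
    [[0,0,0,-0.04],[0,0,0,-0.04],[38,-16,0,0],[38,-16,10,0],[38,-16,20,0],[38,-16,30,0],[12,-12,40,0],[0,0,40,0],[0,0,0,0],[0,0,0,0]]
  ]
}}

```text
time: 4.2
tool_pos: [0.4144, 0.2701, 0.1998]
eef_rot: [0.718, 0.696, 0.003, -0.005]
wrist_force: [-1.2, 0.2, 0.2]
gripper_width: 1.003
```

```bash
python3 -c "
from h import *
go(.427,.270,.16)
s=cam('side');t=cam('top')
save('s2.png',s['img'],4,(260,200,400,350));save('t2.png',t['img'],4,(160,140,290,260))"
```

```text
t 4.2 pos [0.4144 0.2701 0.1998] phi 1.54 shift mm [ 0.3 12.6 39.8] turn -0.03 F [-1.2  0.2  0.2] w 85.6
```

View pics/s2.png

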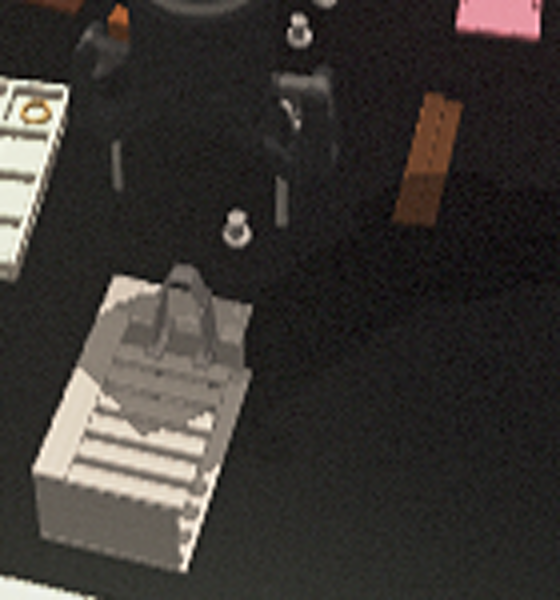

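The side view shows the open pads at (118,165) and (281,200), straddling the tongs' bow at (180,268). I correct the offset and descend.

Emit:
{"name": "servo_tool", "arguments": {
  "steps": [
    [[0,12,0,-0.03],[0,0,25,0],[0,0,25,0],[0,0,25,0],[0,0,25,0],[0,0,8,0],[0,0,0,0],[0,0,0,0]]
  ]
}}

```text
time: 5.1
tool_pos: [0.4446, 0.2723, 0.1055]
eef_rot: [0.715, 0.699, 0.021, 0.002]
wrist_force: [0.3, 0.1, 0.2]
gripper_width: 1.002
```

```bash
python3 -c "
from h import *
go(.427,.270,.0905)
s=cam('side')
save('s3.png',s['img'],4,(260,200,400,350))"
```

```text
t 5.1 pos [0.4446 0.2723 0.1055] phi 1.549 shift mm [ -2.7 -17.6  15. ] turn -0.022 F [0.3 0.1 0.2] w 85.6
```

View pics/s3.png

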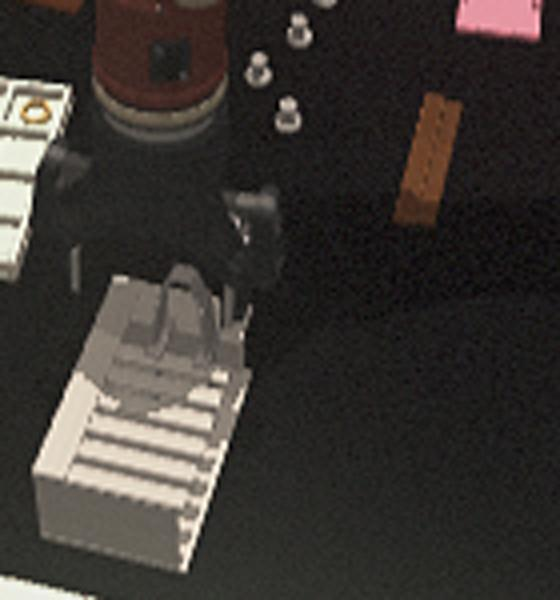

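Emit:
{"name": "servo_tool", "arguments": {
  "steps": [
    [[0,0,-5,0],[0,-9,0,0],[0,-9,0,0],[0,0,0,0],[0,0,0,0]]
  ]
}}

```text
time: 5.65
tool_pos: [0.4259, 0.2738, 0.1141]
eef_rot: [0.714, 0.699, 0.025, 0.002]
wrist_force: [-0.6, -0.6, -0.6]
gripper_width: 0.998
```

```bash
python3 -c "
from h import *
go(.427,.270,.0905);print(sense()['qpos'].round(3), sense()['eef_rot'].round(4))"
```

```text
t 5.65 pos [0.4259 0.2738 0.1141] phi 1.549 shift mm [-3.8  1.1 23.6] turn -0.021 F [-0.6 -0.6 -0.6] w 85.2
[-0.314  0.604 -0.443  2.011  0.467  0.572 -1.097] [0.7144 0.6993 0.0246 0.0024]
```

Emit:
{"name": "servo_tool", "arguments": {
  "steps": [
    [[0,0,-25,0],[0,0,-25,0],[0,0,-25,0],[0,0,-25,0],[0,0,0,0],[0,0,0,0]]
  ]
}}

```text
time: 6.25
tool_pos: [0.421, 0.2702, 0.2162]
eef_rot: [0.714, 0.7, 0.023, 0.002]
wrist_force: [0.0, 0.1, -0.4]
gripper_width: 0.999
```

```bash
cat >> h.py <<'E'
def tilt():
    x,y,z,w=sense()['eef_rot']; print("tilt xy",round(2*(x*z+w*y),4),round(2*(y*z-w*x),4))
E
python3 -c "
from h import *
go(.427,.270,.0905);tilt()"
```

```text
t 6.25 pos [0.421  0.2702 0.2162] phi 1.551 shift mm [-1.000e-01  6.000e+00  1.257e+02] turn -0.02 F [ 0.   0.1 -0.4] w 85.3
tilt xy 0.0353 0.0285
```

Emit:
{"name": "servo_tool", "arguments": {
  "steps": [
    [[0,6,10,0],[0,0,10,0],[0,0,10,0],[0,0,10,0],[0,0,10,0],[0,0,10,0],[0,0,0,0]]
  ]
}}

```text
time: 6.95
tool_pos: [0.4271, 0.2697, 0.1455]
eef_rot: [0.714, 0.7, 0.017, 0.001]
wrist_force: [0.4, -0.4, -0.4]
gripper_width: 1.002
```

```bash
python3 -c "
from h import *
go(.427,.270,.0905);tilt()"
```

```text
t 6.95 pos [0.4271 0.2697 0.1455] phi 1.551 shift mm [ 0.3 -0.1 55. ] turn -0.019 F [ 0.4 -0.4 -0.4] w 85.5
tilt xy 0.0254 0.0224
```

Emit:
{"name": "servo_tool", "arguments": {
  "steps": [
    [[0,0,6,0],[0,0,6,0],[0,0,6,0],[0,0,6,0],[0,0,6,-0.02],[0,0,6,0],[0,0,6,0],[0,0,6,0],[0,0,3,0],[0,0,0,0],[0,0,0,0],[0,0,0,0]]
  ]
}}

```text
time: 8.15
tool_pos: [0.4293, 0.2719, 0.0908]
eef_rot: [0.706, 0.708, 0.018, 0.001]
wrist_force: [0.4, -0.1, 0.6]
gripper_width: 0.998
```

```bash
python3 -c "
from h import *
go(.427,.270,.0905);tilt()
s=cam('side')
save('s3.png',s['img'],4,(260,200,400,350))"
```

```text
t 8.15 pos [0.4293 0.2719 0.0908] phi 1.573 shift mm [-1.9 -2.3  0.3] turn 0.002 F [ 0.4 -0.1  0.6] w 85.2
tilt xy 0.0275 0.0241
```

View pics/s3.png

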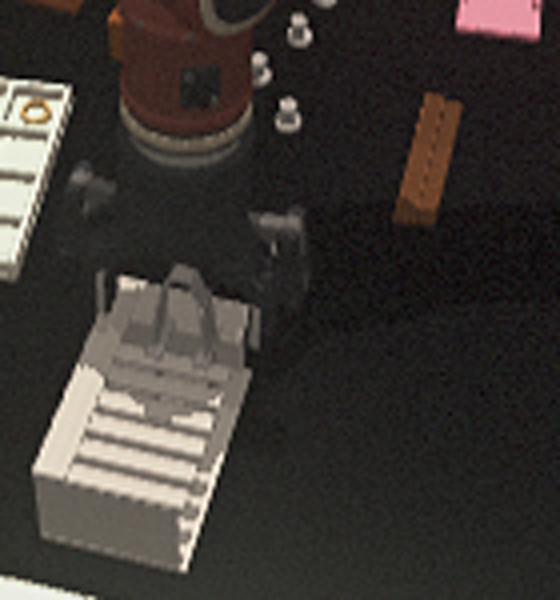

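The pads straddle the finger plates (pads at (103,290) and (255,325), tongs at about (185,315)). I close to 31 mm.

Emit:
{"name": "servo_tool", "arguments": {
  "steps": [
    [[0,-2,0,0],[0,0,0,0],[0,0,0,0],[0,0,0,0],[0,0,0,0],[0,0,0,0],[0,0,0,0],[0,0,0,0]]
  ],
  "grip": 31,
  "newtons": 25
}}

```text
time: 9.0
tool_pos: [0.4272, 0.2722, 0.0916]
eef_rot: [0.706, 0.708, 0.019, 0.001]
wrist_force: [-0.1, 0.5, 0.2]
gripper_width: 0.36
```

```bash
python3 -c "
from h import *
go(.427,.270,.165);tilt()"
```

```text
t 9.0 pos [0.4272 0.2722 0.0916] phi 1.573 shift mm [ -2.2  -0.2 -73.4] turn 0.003 F [-0.1  0.5  0.2] w 30.7
tilt xy 0.0286 0.0249
```

Emit:
{"name": "servo_tool", "arguments": {
  "steps": [
    [[0,0,-4,0],[0,0,-6,0],[0,0,-6,0],[0,0,-6,0],[0,0,-6,0],[0,0,-6,0],[0,0,-6,0],[0,0,-6,0],[0,0,-6,0],[0,0,-6,0],[0,0,-6,0],[0,0,-6,0],[0,0,-6,0],[0,0,-6,0],[0,0,0,0]]
  ]
}}

```text
time: 10.5
tool_pos: [0.4248, 0.2698, 0.1814]
eef_rot: [0.706, 0.708, 0.019, 0.002]
wrist_force: [-0.0, -0.8, -0.3]
gripper_width: 0.363
```

```bash
python3 -c "
from h import *
go(.431,.127,.165);tilt()
s=cam('side')
save('s4.png',s['img'],4,(260,180,400,330))"
```

```text
t 10.5 pos [0.4248 0.2698 0.1814] phi 1.573 shift mm [-142.8    5.9   16.4] turn 0.002 F [-0.  -0.8 -0.3] w 31.0
tilt xy 0.0296 0.0251
```

View pics/s4.png

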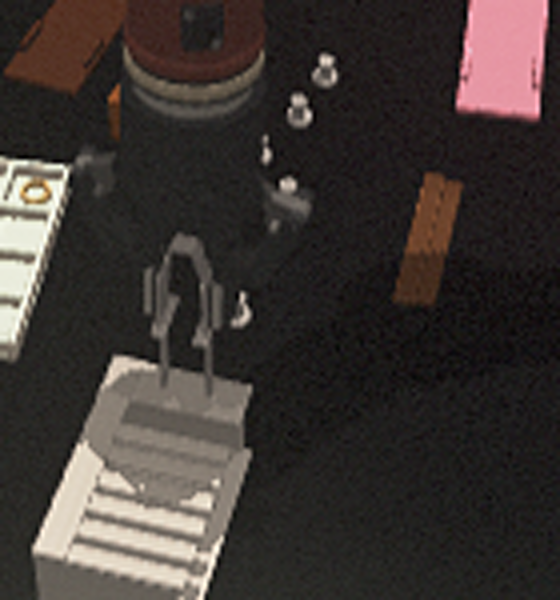

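Tongs are held and clear of the rack, tips at (165,385) and (208,395). I move over cufflink A.

Emit:
{"name": "servo_tool", "arguments": {
  "steps": [
    [[-12,0.5,0,0],[-14,0.5,0,0],[-14,0.5,0,0],[-14,0.5,0,0],[-14,0.5,0,0],[-14,0.5,0,0],[-14,0.5,4,0],[-14,0.5,8,0],[-14,0.5,8,0],[-14,0.5,8,0],[-3,0.5,8,0],[0,0,8,0],[0,0,6,0],[0,0,0,0],[0,0,0,0]]
  ]
}}

```text
time: 12.05
tool_pos: [0.4289, 0.1117, 0.1202]
eef_rot: [0.708, 0.706, 0.013, 0.001]
wrist_force: [0.0, -0.0, -0.4]
gripper_width: 0.365
```

```bash
python3 -c "
from h import *
go(.431,.129,.092);tilt()
s=cam('side');t=cam('top')
p=sense()['tool_pos'];print('proj tip side',proj(s,[p-[0,0,.08]]),'cuff',proj(s,[[.431,.129,.02]]))
a=cv2.resize(s['img'][200:300,250:390],None,fx=4,fy=4,interpolation=2);b=cv2.resize(t['img'][170:270,240:330],None,fx=4,fy=4,interpolation=2)
save('st5.png',np.hstack([a,b])[:, :],.86)"
```

```text
t 12.05 pos [0.4289 0.1117 0.1202] phi 1.567 shift mm [17.3  2.  28.2] turn -0.004 F [ 0.  -0.  -0.4] w 31.1
tilt xy 0.02 0.0174
proj tip side [[321.33381506 245.20712731]] cuff [[318.98200876 254.77698867]]
```

View pics/st5.png

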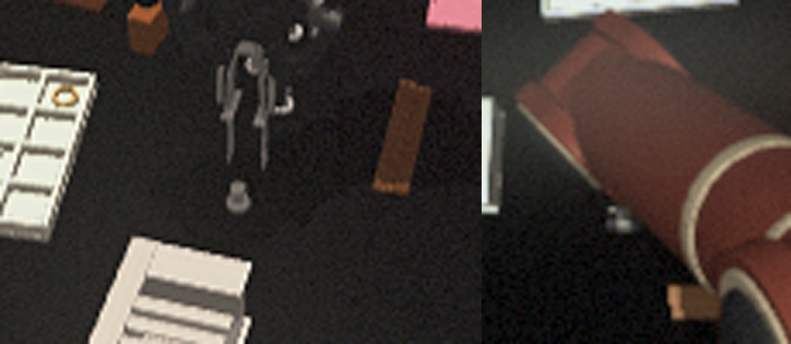

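Emit:
{"name": "servo_tool", "arguments": {
  "steps": [
    [[7,0.5,0,0],[7,0.5,0,0],[0,0,5,0],[0,0,5,0],[0,0,5,0],[0,0,0,0]]
  ]
}}

```text
time: 12.75
tool_pos: [0.4311, 0.1287, 0.1055]
eef_rot: [0.708, 0.706, 0.015, 0.002]
wrist_force: [0.4, -0.1, -0.3]
gripper_width: 0.368
```

```bash
python3 -c "
from h import *
go(.430,.125,.092);tilt()
s=cam('side')
save('s6.png',s['img'],8,(290,220,350,285))"
```

```text
t 12.75 pos [0.4311 0.1287 0.1055] phi 1.569 shift mm [-3.7 -1.1 13.5] turn -0.002 F [ 0.4 -0.1 -0.3] w 31.4
tilt xy 0.0232 0.0189
```

View pics/s6.png

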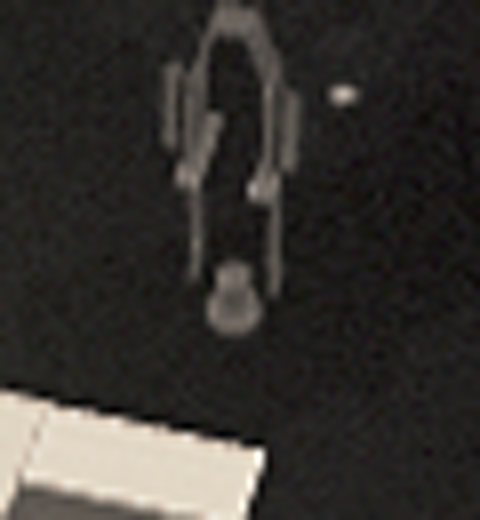

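The crop shows tips at (194,278) and (275,293), centred on the button at (235,270) in x. I check height and depth numerically.

```bash
python3 -c "
from h import *
s=cam('side');p=sense()['tool_pos']
f=lambda X:((proj(s,X)-[290,220]+.44)*8).round(0).tolist()
c=np.array([.4315,.1265,0])
print('button ctr,top ctr,disc front bottom,disc back',f([c+[0,0,.0165],c+[0,0,.02],c+[-.003,.0097,0],c+[.003,-.0097,.0045]]))
for o in ([0,0],[.0015,.0015]):
  for sx in(-.0165,.0165): print('tip near corner',f([p+[sx+o[0],o[1]+.005,-.08],p+[sx+o[0],o[1]-.005,-.08]]))
print('bow',f([p+[0,0,.042]]),'shoulder near ends',f([p+[sx,.016,-.0215] for sx in(-.015,.015)]),f([p+[sx,-.016,-.0215] for sx in(-.015,.015)]))
"
```

```text
button ctr,top ctr,disc front bottom,disc back [[236.0, 283.0], [236.0, 276.0], [237.0, 338.0], [234.0, 285.0]]
tip near corner [[278.0, 289.0], [285.0, 268.0]]
tip near corner [[183.0, 270.0], [191.0, 249.0]]
tip near corner [[273.0, 292.0], [280.0, 270.0]]
tip near corner [[178.0, 273.0], [186.0, 252.0]]
bow [[235.0, 8.0]] shoulder near ends [[267.0, 191.0], [178.0, 174.0]] [[291.0, 123.0], [203.0, 107.0]]
```

Model and image agree to about 2 mm, and the cufflink is at y≈0.1245. I descend and squeeze.

Emit:
{"name": "servo_tool", "arguments": {
  "steps": [
    [[-4,0,0,0],[0,0,4,0],[0,0,4,0],[0,0,4,0],[0,0,2,0],[0,0,0,0]]
  ]
}}

```text
time: 13.45
tool_pos: [0.432, 0.124, 0.0907]
eef_rot: [0.708, 0.706, 0.015, 0.002]
wrist_force: [0.0, -0.4, -0.3]
gripper_width: 0.364
```

Emit:
{"name": "servo_tool", "arguments": {
  "steps": [
    [[0,0,0,0],[0,0,0,0],[0,0,0,0],[0,0,0,0],[0,0,0,0],[0,0,0,0]]
  ],
  "grip": 25
}}

```text
time: 14.05
tool_pos: [0.4322, 0.1243, 0.091]
eef_rot: [0.708, 0.706, 0.016, 0.002]
wrist_force: [-0.5, 0.2, -1.1]
gripper_width: 0.297
```

```bash
python3 -c "
from h import *
go(.430,.125,.112);tilt()
s=cam('side')
save('s7.png',s['img'],8,(290,220,350,285))"
```

```text
t 14.05 pos [0.4322 0.1243 0.091 ] phi 1.568 shift mm [  0.7  -2.2 -21. ] turn -0.003 F [-0.5  0.2 -1.1] w 25.4
tilt xy 0.025 0.0193
```

View pics/s7.png

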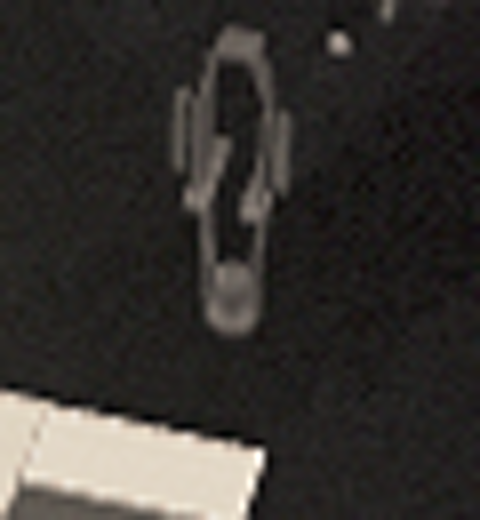

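Tips are closed about the button at (232,285). I squeeze a bit more and lift low.

Emit:
{"name": "servo_tool", "arguments": {
  "steps": [
    [[0,0,0,0],[0,0,0,0],[0,0,0,0],[0,0,-4,0],[0,0,-6,0],[0,0,-6,0],[0,0,-6,0],[0,0,-5,0],[0,0,0,0]]
  ],
  "grip": 23.5
}}

```text
time: 15.0
tool_pos: [0.4317, 0.1239, 0.1209]
eef_rot: [0.708, 0.706, 0.016, 0.002]
wrist_force: [-0.9, 1.2, -1.0]
gripper_width: 0.302
```

```bash
cat >> h.py <<'E'
def cuffs():
    s=cam("side"); g=cv2.cvtColor(s["img"],cv2.COLOR_RGB2GRAY); m=np.zeros_like(g); m[150:300,300:400]=g[150:300,300:400]>70
    n,l,st,c=cv2.connectedComponentsWithStats(m)
    for i in range(1,n):
        if 8<st[i][4]<90:
            p=plane(s,[c[i]],.010)[0]
            print("S",c[i].round(1),st[i][2:],p[:2].round(4))
E
python3 -c "
from h import *
go(.631,.183,.118,1.667);tilt();cuffs()"
```

```text
t 15.0 pos [0.4317 0.1239 0.1209] phi 1.568 shift mm [ 59.8 199.1   2.9] turn -0.099 F [-0.9  1.2 -1. ] w 25.8
tilt xy 0.0262 0.0196
S [328.6 151.8] [17  4 27] [ 0.5242 -0.362 ]
S [320.3 184.7] [22  6 44] [ 0.5063 -0.1756]
S [340.9 197.4] [ 6  9 37] [ 0.4278 -0.1311]
S [343.8 207.6] [ 6  4 18] [ 0.4089 -0.0867]
S [334.8 210. ] [ 4  4 11] [ 0.4329 -0.0688]
S [369.1 225. ] [ 9  4 16] [ 0.3207 -0.0309]
S [332.1 228.8] [ 5  9 32] [0.422  0.0125]
```

Emit:
{"name": "servo_tool", "arguments": {
  "steps": [
    [[3,10,0,-0.025],[3,12,0,-0.025],[3,12,0,-0.025],[3,12,0,-0.025],[2,12,0,0],[2,12,0,0],[2,12,0,0],[2,12,0,0],[2,12,0,0],[2,12,0,0],[2,12,0,0],[2,12,0,0],[2,12,0,0],[2,12,0,0],[0,0,0,0],[0,0,0,0]]
  ]
}}

```text
time: 16.65
tool_pos: [0.6085, 0.1723, 0.1188]
eef_rot: [0.667, 0.745, 0.014, 0.001]
wrist_force: [0.5, -0.1, -0.3]
gripper_width: 0.302
```

```bash
python3 -c "
from h import *
go(.631,.183,.118,1.667);tilt()"
```

```text
t 16.65 pos [0.6085 0.1723 0.1188] phi 1.682 shift mm [ 8.1 23.5  0.8] turn 0.015 F [ 0.5 -0.1 -0.3] w 25.8
tilt xy 0.0203 0.0198
```

Emit:
{"name": "servo_tool", "arguments": {
  "steps": [
    [[4,11,0,0.01],[3,11,0,0],[0,0,5,0],[0,0,5,0],[0,0,5,0],[0,0,4,0],[0,0,0,0],[0,0,0,0]]
  ]
}}

```text
time: 17.45
tool_pos: [0.6255, 0.1798, 0.0965]
eef_rot: [0.669, 0.743, 0.01, -0.001]
wrist_force: [0.8, 0.2, -0.1]
gripper_width: 0.296
```

```bash
python3 -c "
from h import *
go(.630,.182,.097,1.667);tilt()
s=cam('side')
save('s8.png',s['img'],6,(230,190,330,280))"
```

```text
t 17.45 pos [0.6255 0.1798 0.0965] phi 1.675 shift mm [ 1.7  4.7 -0.5] turn 0.008 F [ 0.8  0.2 -0.1] w 25.3
tilt xy 0.0124 0.0156
```

View pics/s8.png

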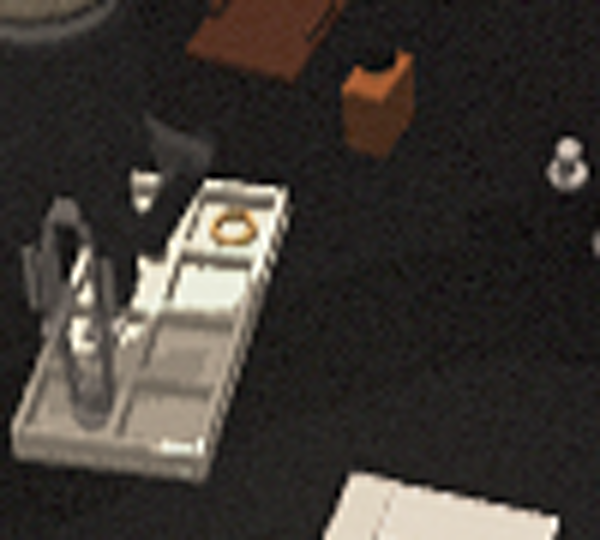

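The cufflink hangs inside the far well, disc at (93,415), a few mm towards the middle wall. I shift 4 mm and release.

Emit:
{"name": "servo_tool", "arguments": {
  "steps": [
    [[0,4.5,0,0],[0,0,0,0]]
  ]
}}

```text
time: 17.7
tool_pos: [0.6304, 0.1802, 0.0971]
eef_rot: [0.67, 0.743, 0.01, -0.0]
wrist_force: [1.1, -0.4, -0.9]
gripper_width: 0.3
```

Emit:
{"name": "servo_tool", "arguments": {
  "steps": [
    [[0,0,0.5,0],[0,0,0,0],[0,0,0,0],[0,0,0,0],[0,0,-3,0],[0,0,-5,0],[0,0,-5,0],[0,0,-5,0],[0,0,-5,0],[0,0,-6,0],[0,0,-6,0],[0,0,0,0]]
  ],
  "grip": 29
}}

```text
time: 18.9
tool_pos: [0.6304, 0.1801, 0.1361]
eef_rot: [0.669, 0.743, 0.011, 0.0]
wrist_force: [0.5, -0.6, 0.1]
gripper_width: 0.34
```

```bash
python3 -c "
from h import *
go(.4225,.010,.125,1.571);tilt();cuffs()
s=cam('side');cv2.imwrite('pics/a.png',s['img'])"
```

```text
t 18.9 pos [0.6304 0.1801 0.1361] phi 1.675 shift mm [-147.6 -224.4   11.1] turn 0.104 F [ 0.5 -0.6  0.1] w 29.0
tilt xy 0.0149 0.0165
S [341.  197.4] [ 7  9 39] [ 0.4275 -0.1311]
S [334.5 207.4] [ 6  9 42] [ 0.4367 -0.0802]
S [324.2 217.2] [ 7  9 43] [ 0.4563 -0.0293]
S [369.5 226.5] [10  7 42] [ 0.3185 -0.0251]
S [331.6 228.6] [ 6  9 40] [0.4236 0.012 ]
S [363.3 252.3] [10  6 42] [0.3174 0.0797]
```

Emit:
{"name": "servo_tool", "arguments": {
  "steps": [
    [[-7,-12,0,0.026],[-8,-12,0,0.026],[-8,-12,0,0.026],[-8,-12,0,0.026],[-8,-12,0,0],[-8,-12,0,0],[-8,-12,0,0],[-8,-12,0,0],[-8,-12,0,0],[-8,-12,0,0],[-8,-12,0,0],[-8,-12,0,0],[-8,-12,0,0],[-8,-12,0,0],[-8,-10,0,0],[-8,-10,0,0],[-8,-10,0,0],[-8,-10,0,0],[0,0,0,0],[0,0,0,0]]
  ],
  "grip": 31
}}

```text
time: 21.0
tool_pos: [0.4116, 0.0275, 0.1265]
eef_rot: [0.709, 0.705, 0.008, -0.003]
wrist_force: [0.3, 1.3, 0.0]
gripper_width: 0.363
```

```bash
python3 -c "
from h import *
go(.4225,.009,.092,1.571);tilt()"
```

```text
t 21.0 pos [0.4116 0.0275 0.1265] phi 1.566 shift mm [-18.4  11.   34.5] turn -0.005 F [0.3 1.3 0. ] w 31.0
tilt xy 0.0061 0.0154
```

Emit:
{"name": "servo_tool", "arguments": {
  "steps": [
    [[-10,6,0,0],[-9,6,0,0],[0,0,6,0],[0,0,6,0],[0,0,0,0],[0,0,0,0]]
  ]
}}

```text
time: 21.6
tool_pos: [0.4272, 0.0076, 0.1129]
eef_rot: [0.709, 0.705, 0.009, -0.003]
wrist_force: [-0.9, 0.6, -0.2]
gripper_width: 0.361
```

```bash
python3 -c "
from h import *
go(.4235,.0085,.0915,1.571);tilt()"
```

```text
t 21.6 pos [0.4272 0.0076 0.1129] phi 1.566 shift mm [ 0.9 -3.7 21.4] turn -0.005 F [-0.9  0.6 -0.2] w 30.8
tilt xy 0.0087 0.0171
```

Emit:
{"name": "servo_tool", "arguments": {
  "steps": [
    [[0.5,-3.5,0,0],[0,0,5,0],[0,0,5,0],[0,0,5,0],[0,0,5,0],[0,0,1,0],[0,0,0,0]]
  ]
}}

```text
time: 22.3
tool_pos: [0.4231, 0.0096, 0.0899]
eef_rot: [0.708, 0.706, 0.009, -0.003]
wrist_force: [-0.0, 0.0, -1.3]
gripper_width: 0.36
```

Emit:
{"name": "servo_tool", "arguments": {
  "steps": [
    [[0,0,0,0],[0,0,0,0],[0,0,0,0],[0,0,0,0],[0,0,0,0],[0,0,0,0]]
  ],
  "grip": 23.5
}}

```text
time: 22.9
tool_pos: [0.4235, 0.0096, 0.0903]
eef_rot: [0.708, 0.706, 0.009, -0.003]
wrist_force: [0.1, 0.2, -0.8]
gripper_width: 0.298
```

```bash
python3 -c "
from h import *
go(.639,.099,.118,1.667);tilt()"
```

```text
t 22.9 pos [0.4235 0.0096 0.0903] phi 1.568 shift mm [ 90.  215.3 -27.7] turn -0.099 F [ 0.1  0.2 -0.8] w 25.4
tilt xy 0.0091 0.0175
```

Emit:
{"name": "servo_tool", "arguments": {
  "steps": [
    [[0,0,-4,0],[0,0,-6,0],[0,0,-6,0],[0,0,-6,0],[0,0,-6,0],[5,10,0,-0.025],[6,12,0,-0.025],[6,12,0,-0.025],[5,12,0,-0.025],[4,12,0,0],[4,12,0,0],[4,12,0,0],[4,12,0,0],[4,12,0,0],[4,12,0,0],[4,12,0,0],[4,12,0,0],[4,12,0,0],[0,0,0,0],[0,0,0,0]]
  ]
}}

```text
time: 24.9
tool_pos: [0.5865, 0.0885, 0.1243]
eef_rot: [0.666, 0.746, 0.014, -0.002]
wrist_force: [0.2, 0.2, -0.4]
gripper_width: 0.297
```

```bash
python3 -c "
from h import *
go(.639,.099,.118,1.667);tilt()"
```

```text
t 24.9 pos [0.5865 0.0885 0.1243] phi 1.684 shift mm [ 4.5 53.3  6.3] turn 0.017 F [ 0.2  0.2 -0.4] w 25.4
tilt xy 0.0149 0.0238
```

Emit:
{"name": "servo_tool", "arguments": {
  "steps": [
    [[1,12,0,0.016],[1,12,0,0],[1,12,1,0],[1,12,1,0],[0,4,4,0],[0,0,4,0],[0,0,4,0],[0,0,4,0],[0,0,0,0],[0,0,0,0]]
  ]
}}

```text
time: 25.9
tool_pos: [0.6338, 0.0954, 0.1041]
eef_rot: [0.671, 0.741, 0.01, -0.004]
wrist_force: [1.0, -0.2, -0.9]
gripper_width: 0.3
```

```bash
python3 -c "
from h import *
go(.6385,.098,.0955,1.667);tilt()"
```

```text
t 25.9 pos [0.6338 0.0954 0.1041] phi 1.67 shift mm [2.2 4.9 8.6] turn 0.003 F [ 1.  -0.2 -0.9] w 25.6
tilt xy 0.0069 0.0197
```

Emit:
{"name": "servo_tool", "arguments": {
  "steps": [
    [[2,5,0,0],[0,0,4,0],[0,0,4,0],[0,0,0,0],[0,0,0,0]]
  ]
}}

```text
time: 26.4
tool_pos: [0.6379, 0.0982, 0.0956]
eef_rot: [0.671, 0.741, 0.008, -0.005]
wrist_force: [0.9, 1.0, -0.8]
gripper_width: 0.299
```

Emit:
{"name": "servo_tool", "arguments": {
  "steps": [
    [[0,0,0,0],[0,0,0,0],[0,0,0,0],[0,0,0,0],[0,0,-3,0],[0,0,-5,0],[0,0,-5,0],[0,0,-5,0],[0,0,-5,0],[0,0,-6,0],[0,0,-6,0],[0,0,0,0]]
  ],
  "grip": 29
}}

```text
time: 27.6
tool_pos: [0.6383, 0.0977, 0.1352]
eef_rot: [0.671, 0.741, 0.009, -0.004]
wrist_force: [0.8, 0.7, 0.1]
gripper_width: 0.34
```

```bash
python3 -c "
from h import *
go(.456,-.032,.125,1.571);tilt();cuffs()
s=cam('side')
save('s9.png',s['img'],6,(230,190,330,280))"
```

```text
t 27.6 pos [0.6383 0.0977 0.1352] phi 1.67 shift mm [-111.  -194.2   10.2] turn 0.099 F [0.8 0.7 0.1] w 29.1
tilt xy 0.0068 0.0194
S [340.9 197.4] [ 6  9 37] [ 0.4278 -0.1311]
S [334.5 207.3] [ 6  9 42] [ 0.4366 -0.0806]
S [324.2 217.1] [ 7  8 36] [ 0.4563 -0.03  ]
```

View pics/s9.png

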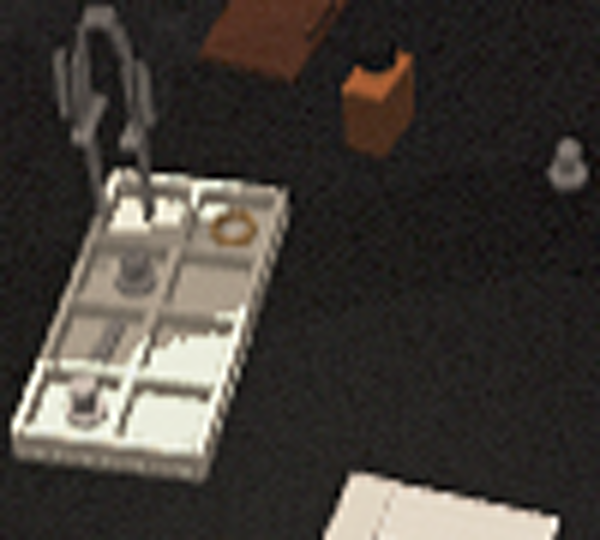

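Both cufflinks stand in their wells, at (85,400) and (137,272). On to C.

Emit:
{"name": "servo_tool", "arguments": {
  "steps": [
    [[-5,-12,0,0.026],[-6,-12,0,0.026],[-6,-12,0,0.026],[-6,-12,0,0.026],[-7,-12,0,0],[-7,-12,0,0],[-7,-12,0,0],[-7,-12,0,0],[-7,-12,0,0],[-7,-12,0,0],[-7,-12,0,0],[-7,-12,0,0],[-8,-12,0,0],[-8,-12,0,0],[-8,-8,0,0],[-8,-8,0,0],[0,0,0,0],[0,0,0,0]]
  ],
  "grip": 31
}}

```text
time: 29.5
tool_pos: [0.4444, -0.0196, 0.1273]
eef_rot: [0.71, 0.704, 0.006, -0.008]
wrist_force: [0.4, 0.2, -0.5]
gripper_width: 0.364
```

```bash
python3 -c "
from h import *
go(.456,-.033,.091,1.571);tilt()"
```

```text
t 29.5 pos [ 0.4444 -0.0196  0.1273] phi 1.562 shift mm [-13.3  11.7  36.3] turn -0.009 F [ 0.4  0.2 -0.5] w 31.1
tilt xy -0.0027 0.0196
```

Emit:
{"name": "servo_tool", "arguments": {
  "steps": [
    [[-7,6,0,-0.01],[-6,5.5,0,0],[0,0,6,0],[0,0,6,0],[0,0,0,0],[0,0,0,0]]
  ]
}}

```text
time: 30.1
tool_pos: [0.4593, -0.0325, 0.1136]
eef_rot: [0.706, 0.708, 0.007, -0.008]
wrist_force: [-0.4, 0.0, -0.4]
gripper_width: 0.366
```

```bash
python3 -c "
from h import *
go(.456,-.033,.091,1.571);tilt()"
```

```text
t 30.1 pos [ 0.4593 -0.0325  0.1136] phi 1.574 shift mm [-0.5 -3.3 22.6] turn 0.003 F [-0.4  0.  -0.4] w 31.2
tilt xy -0.0003 0.0214
```

Emit:
{"name": "servo_tool", "arguments": {
  "steps": [
    [[-1,-3,0,0],[0,0,5,0],[0,0,5,0],[0,0,5,0],[0,0,5,0],[0,0,2,0],[0,0,0,0]]
  ]
}}

```text
time: 30.8
tool_pos: [0.4555, -0.0324, 0.0896]
eef_rot: [0.705, 0.709, 0.007, -0.008]
wrist_force: [-1.0, 0.1, -0.7]
gripper_width: 0.36
```

Emit:
{"name": "servo_tool", "arguments": {
  "steps": [
    [[0,0,0,0],[0,0,0,0],[0,0,0,0],[0,0,0,0],[0,0,0,0],[0,0,0,0]]
  ],
  "grip": 23.5
}}

```text
time: 31.4
tool_pos: [0.4559, -0.0324, 0.09]
eef_rot: [0.705, 0.709, 0.008, -0.008]
wrist_force: [0.1, 0.3, -1.1]
gripper_width: 0.3
```

```bash
python3 -c "
from h import *
go(.643,.057,.118,1.667);tilt();d=cam('top'); print('cologne',plane(d,np.array([[442,130]])/2.8+[180,130],.06))"
```

```text
t 31.4 pos [ 0.4559 -0.0324  0.09  ] phi 1.575 shift mm [ 88.6 187.5 -28. ] turn -0.092 F [ 0.1  0.3 -1.1] w 25.6
tilt xy 0.0001 0.0214
cologne [[ 0.55432058 -0.04194642  0.06      ]]
```

Emit:
{"name": "servo_tool", "arguments": {
  "steps": [
    [[0,0,-4,0],[0,0,-6,0],[0,0,-6,0],[0,0,-6,0],[0,0,-6,0],[10,4,0,-0.025],[12,5,0,-0.025],[12,5,0,-0.025],[12,5,0,-0.02],[12,6,0,0],[12,6,0,0],[6,12,0,0],[4,12,0,0],[0,12,0,0],[0,12,0,0],[0,12,0,0],[0,12,0,0],[0,12,0,0],[0,0,0,0],[0,0,0,0]]
  ]
}}

```text
time: 33.45
tool_pos: [0.568, 0.0841, 0.1198]
eef_rot: [0.657, 0.754, 0.009, -0.012]
wrist_force: [-0.3, -0.6, -0.2]
gripper_width: 0.301
```

```bash
python3 -c "
from h import *
go(.643,.0565,.118,1.667);tilt()"
```

```text
t 33.45 pos [0.568  0.0841 0.1198] phi 1.708 shift mm [-37.6  70.5   1.8] turn 0.041 F [-0.3 -0.6 -0.2] w 25.7
tilt xy -0.0057 0.029
```

Emit:
{"name": "servo_tool", "arguments": {
  "steps": [
    [[-3,11,0,0.02],[-6,11,0,0.02],[-6,11,0,0],[-6,11,0,0],[-6,11,0,0],[-5,11,0,0],[-4,4,0,0],[0,0,4,0],[0,0,4,0],[0,0,0,0],[0,0,0,0]]
  ]
}}

```text
time: 34.55
tool_pos: [0.6378, 0.0558, 0.1074]
eef_rot: [0.671, 0.741, 0.004, -0.015]
wrist_force: [-0.7, -0.7, -0.7]
gripper_width: 0.301
```

```bash
python3 -c "
from h import *
go(.6435,.0555,.0955,1.667);tilt()"
```

```text
t 34.55 pos [0.6378 0.0558 0.1074] phi 1.67 shift mm [-0.8  5.6 11.9] turn 0.003 F [-0.7 -0.7 -0.7] w 25.7
tilt xy -0.0169 0.0257
```

Emit:
{"name": "servo_tool", "arguments": {
  "steps": [
    [[-1,7,0,0],[0,0,4,0],[0,0,4,0],[0,0,3.5,0],[0,0,0,0],[0,0,0,0]]
  ]
}}

```text
time: 35.15
tool_pos: [0.6447, 0.0567, 0.0948]
eef_rot: [0.67, 0.742, 0.004, -0.015]
wrist_force: [0.4, 0.7, -0.7]
gripper_width: 0.296
```

Emit:
{"name": "servo_tool", "arguments": {
  "steps": [
    [[0,0,0,0],[0,0,0,0],[0,0,0,0],[0,0,0,0],[0,0,-3,0],[0,0,-5,0],[0,0,-5,0],[0,0,-5,0],[0,0,-5,0],[0,0,-6,0],[0,0,-6,0],[0,0,0,0]]
  ],
  "grip": 29
}}

```text
time: 36.35
tool_pos: [0.6462, 0.0559, 0.1347]
eef_rot: [0.67, 0.742, 0.005, -0.014]
wrist_force: [-0.1, -0.1, -1.1]
gripper_width: 0.335
```

```bash
python3 -c "
from h import *
go(.437,-.083,.125,1.571);tilt();cuffs()"
```

```text
t 36.35 pos [0.6462 0.0559 0.1347] phi 1.672 shift mm [-117.1 -222.1    9.7] turn 0.101 F [-0.1 -0.1 -1.1] w 28.6
tilt xy -0.0142 0.0264
S [340.9 197.4] [ 6  9 38] [ 0.4278 -0.1311]
S [334.4 207.7] [ 6  8 37] [ 0.4363 -0.0786]
```

Emit:
{"name": "servo_tool", "arguments": {
  "steps": [
    [[0,-12,0,0.026],[0,-12,0,0.026],[0,-12,0,0.026],[0,-12,0,0.026],[0,-12,0,0],[0,-12,0,0],[0,-12,0,0],[0,-12,0,0],[0,-12,0,0],[0,-12,0,0],[0,-12,0,0],[0,-12,0,0],[-12,-10,0,0],[-12,-10,0,0],[-12,-8,0,0],[-12,-8,0,0],[-12,-8,0,0],[-12,-8,0,0],[0,0,0,0],[0,0,0,0]]
  ],
  "grip": 31
}}

```text
time: 38.4
tool_pos: [0.4393, -0.0221, 0.133]
eef_rot: [0.71, 0.704, 0.003, -0.016]
wrist_force: [-0.4, -0.1, -0.1]
gripper_width: 0.365
```

```bash
python3 -c "
from h import *
go(.437,-.0835,.125,1.571);tilt();cuffs()"
```

```text
t 38.4 pos [ 0.4393 -0.0221  0.133 ] phi 1.563 shift mm [-61.4  -1.9   8. ] turn -0.008 F [-0.4 -0.1 -0.1] w 31.2
tilt xy -0.0193 0.0268
S [351.3 157.5] [14 13 88] [ 0.4391 -0.3484]
S [342.9 169.8] [ 5  7 19] [ 0.4522 -0.2718]
S [333.1 186.2] [11 27 85] [ 0.4642 -0.1789]
S [325.5 194.4] [ 6 30 56] [ 0.4781 -0.1325]
S [322.2 187.3] [ 2 11 13] [ 0.497  -0.1642]
S [340.9 197.4] [ 7  9 39] [ 0.4277 -0.1308]
S [334.4 207.3] [ 6  9 37] [ 0.4369 -0.0806]
```

Emit:
{"name": "servo_tool", "arguments": {
  "steps": [
    [[-12,0,0,-0.008],[-12,0,0,0],[-12,0,0,0],[-12,0,0,0],[-12,0,2,0],[-4,0,4,0],[0,0,6,0],[0,0,6,0],[0,0,0,0],[0,0,0,0]]
  ]
}}

```text
time: 39.45
tool_pos: [0.4413, -0.0866, 0.1112]
eef_rot: [0.705, 0.709, 0.005, -0.017]
wrist_force: [-0.2, -0.0, -0.2]
gripper_width: 0.365
```

```bash
python3 -c "
from h import *
go(.4385,-.0845,.0905,1.571);tilt()"
```

```text
t 39.45 pos [ 0.4413 -0.0866  0.1112] phi 1.576 shift mm [ 2.1 -2.8 20.7] turn 0.005 F [-0.2 -0.  -0.2] w 31.2
tilt xy -0.0173 0.0301
```

Emit:
{"name": "servo_tool", "arguments": {
  "steps": [
    [[1.5,-2.5,0,0],[0,0,5,0],[0,0,5,0],[0,0,5,0],[0,0,4.5,0],[0,0,0,0],[0,0,0,0]]
  ]
}}

```text
time: 40.15
tool_pos: [0.4384, -0.0829, 0.0903]
eef_rot: [0.704, 0.71, 0.005, -0.017]
wrist_force: [-0.2, -0.2, -1.6]
gripper_width: 0.368
```

Emit:
{"name": "servo_tool", "arguments": {
  "steps": [
    [[0,0,0,0],[0,0,0,0],[0,0,0,0],[0,0,0,0],[0,0,0,0],[0,0,0,0]]
  ],
  "grip": 23.5
}}

```text
time: 40.75
tool_pos: [0.4388, -0.0832, 0.0907]
eef_rot: [0.704, 0.71, 0.005, -0.016]
wrist_force: [0.0, 0.6, -1.5]
gripper_width: 0.292
```

```bash
python3 -c "
from h import *
go(.595,.136,.118,1.667);tilt();cuffs()"
```

```text
t 40.75 pos [ 0.4388 -0.0832  0.0907] phi 1.578 shift mm [218.  157.7 -27.3] turn -0.089 F [ 0.   0.6 -1.5] w 24.9
tilt xy -0.0157 0.0303
S [353.1 156.4] [11 11 61] [ 0.4346 -0.3564]
S [330.4 188.8] [ 6 16 45] [ 0.4698 -0.1637]
S [334.3 206.4] [ 6 13 49] [ 0.438  -0.0844]
```

Emit:
{"name": "servo_tool", "arguments": {
  "steps": [
    [[0,0,0,0],[0,0,-3,0],[0,0,-4,0],[0,0,-5,0],[0,0,-5,0],[0,0,-5,0],[0,0,-5,0],[0,0,0,0]]
  ]
}}

```text
time: 41.6
tool_pos: [0.4395, -0.084, 0.1206]
eef_rot: [0.704, 0.71, 0.006, -0.016]
wrist_force: [0.2, 0.4, -0.5]
gripper_width: 0.295
```

```bash
python3 -c "
from h import *
go(.595,.136,.118,1.667);tilt();cuffs()
s=cam('side')
save('s10.png',s['img'],7,(290,160,370,230))"
```

```text
t 41.6 pos [ 0.4395 -0.084   0.1206] phi 1.578 shift mm [218.9 157.1   2.6] turn -0.089 F [ 0.2  0.4 -0.5] w 25.2
tilt xy -0.0146 0.03
S [353.1 153.7] [ 5  4 12] [ 0.4379 -0.3727]
S [347.4 161.7] [ 6  9 38] [ 0.4473 -0.3207]
S [337.2 198.1] [13 13 88] [ 0.4382 -0.1245]
```

View pics/s10.png

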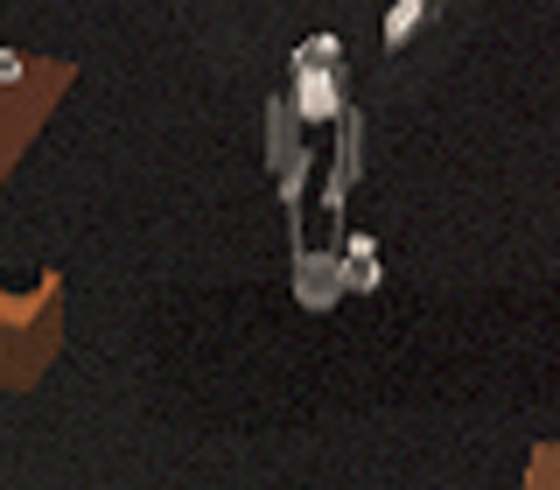

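D is held at (320,280), with E standing behind at (360,265). I carry D on.

Emit:
{"name": "servo_tool", "arguments": {
  "steps": [
    [[12,4,0,-0.022],[12,4,0,-0.022],[12,4,0,-0.022],[12,4,0,-0.022],[12,4,0,0],[12,4,0,0],[12,4,0,0],[12,4,0,0],[12,5,0,0],[12,5,0,0],[12,8,0,0],[12,10,0,0],[12,10,0,0],[11,11,0,0],[11,11,0,0],[9,12,0,0],[7,12,0,0],[0,12,0,0],[0,0,0,0],[0,0,0,0]]
  ]
}}

```text
time: 43.7
tool_pos: [0.5469, 0.1602, 0.1228]
eef_rot: [0.654, 0.756, 0.007, -0.022]
wrist_force: [-0.6, 0.2, -0.8]
gripper_width: 0.294
```

```bash
python3 -c "
from h import *
go(.595,.136,.118,1.667);tilt()"
```

```text
t 43.7 pos [0.5469 0.1602 0.1228] phi 1.716 shift mm [-30.9  44.    4.8] turn 0.049 F [-0.6  0.2 -0.8] w 25.1
tilt xy -0.0235 0.0392
```

Emit:
{"name": "servo_tool", "arguments": {
  "steps": [
    [[-8,11,0,0.025],[-8,11,0,0.024],[-8,11,0,0],[-8,10,0,0],[0,3,4,0],[0,0,4,0],[0,0,4,0],[0,0,0,0],[0,0,0,0]]
  ]
}}

```text
time: 44.6
tool_pos: [0.5983, 0.1296, 0.1061]
eef_rot: [0.674, 0.738, 0.004, -0.022]
wrist_force: [-0.4, 0.8, -0.5]
gripper_width: 0.296
```

```bash
python3 -c "
from h import *
go(.596,.1345,.096,1.667);tilt()"
```

```text
t 44.6 pos [0.5983 0.1296 0.1061] phi 1.662 shift mm [ 5.1 -1.9 10.1] turn -0.005 F [-0.4  0.8 -0.5] w 25.3
tilt xy -0.027 0.0368
```

Emit:
{"name": "servo_tool", "arguments": {
  "steps": [
    [[5,-2,0,0],[0,0,4,0],[0,0,4,0],[0,0,2,0],[0,0,0,0],[0,0,0,0]]
  ]
}}

```text
time: 45.2
tool_pos: [0.5944, 0.1367, 0.0959]
eef_rot: [0.673, 0.739, 0.005, -0.023]
wrist_force: [-0.3, 0.0, -0.2]
gripper_width: 0.294
```

Emit:
{"name": "servo_tool", "arguments": {
  "steps": [
    [[0,0,0,0],[0,0,0,0],[0,0,0,0],[0,0,0,0],[0,0,-3,0],[0,0,-5,0],[0,0,-5,0],[0,0,-5,0],[0,0,-5,0],[0,0,-6,0],[0,0,-6,0],[0,0,0,0]]
  ],
  "grip": 29
}}

```text
time: 46.4
tool_pos: [0.5965, 0.1353, 0.1355]
eef_rot: [0.673, 0.739, 0.006, -0.022]
wrist_force: [-0.2, -0.0, 0.2]
gripper_width: 0.342
```

```bash
python3 -c "
from h import *
go(.428,-.133,.125,1.571);tilt();cuffs()
s=cam('side')
f=lambda X: proj(s,X).round(1).tolist()
g=cv2.cvtColor(s['img'],cv2.COLOR_RGB2GRAY)
print('well ctr',f([[.5941,.1379,.02]])); print(g[228:250,258:285])"
```

```text
t 46.4 pos [0.5965 0.1353 0.1355] phi 1.664 shift mm [-251.5 -192.6   10.5] turn 0.093 F [-0.2 -0.   0.2] w 29.2
tilt xy -0.0242 0.0379
S [340.9 197.4] [ 6  9 37] [ 0.4278 -0.1312]
well ctr [[261.3, 245.8]]
[[106 219 241 139 195  70  83 170 189 244 240 242 230 184 130 241 242 222
   95  82  25  30  32  36  31  33  28]
 [210 234 219  96 239  67  58 158 157 211 221 212 181 134 119 241 200 147
  123  27  26  33  30  23  34  33  30]
 [236 237 227 209 243 103  59 236 121 136 154 116 115 139 228 207 162  91
  106  23  35  29  29  28  29  34  30]
 [221 238 179 185 212 124  56 211 202 226 230 133 139 182 221 170 145 105
   59  21  30  32  25  33  28  24  25]
 [234 223 101 114 135 100  63 124 163 182 183 134 136 153 155 162 112 128
   42  27  26  27  24  31  25  24  29]
 [246 165  88  95  97  90  68  88 104 105 105 112 113 117 143 159  92 104
   26  31  28  29  29  24  22  27  28]
 [195 107 180 217 218  96  84 115 124 115 116 108 106 108 145 131 110  53
   24  29  24  25  27  22  27  28  30]
 [132  94 233 238 242 184  76 110 140 133 154 144 146 127 146 107 130  33
   27  23  26  29  24  29  3
[... 893 characters left out ...]
  29  23  31  29  30]
 [127 111 107 102 112 101 103 104 109 107 110 163 121 101  57  20  22  29
   27  27  25  29  32  29  25  26  27]
 [154 148 121 111 118 111 109 114 129 129 130 166  95 108  26  28  32  24
   31  22  28  29  23  31  27  32  29]
 [162 162 113 104 115 110  85 117 152 153 153 163  94 102  18  28  26  29
   30  31  30  31  27  34  31  25  23]
 [160 163 113  87  96  89  75 113 155 153 170 131 102  64  29  25  31  28
   30  23  25  30  29  22  28  24  25]
 [159 165 102  92  77  74  78 116 143 149 169  97 103  29  26  31  34  28
   32  26  27  34  31  32  32  30  33]
 [160 144 107 108  85  81  97 113 107 159 162  98 102  23  30  30  16  25
   32  25  28  32  29  23  28  32  30]]
```

Emit:
{"name": "servo_tool", "arguments": {
  "steps": [
    [[0,-12,0,0.024],[0,-12,0,0.024],[-3,-12,0,0.023],[-6,-12,0,0.023],[-9,-12,0,0],[-10,-12,0,0],[-10,-10,0,0],[-10,-10,0,0],[-12,-10,0,0],[-12,-10,0,0],[-12,-10,0,0],[-12,-10,0,0],[-12,-8,0,0],[-12,-8,0,0],[-12,-6,0,0],[-12,-4,0,0],[-12,-2,0,0],[-12,0,0,0],[-12,0,0,0],[0,0,0,0]]
  ],
  "grip": 31
}}

```text
time: 48.5
tool_pos: [0.4252, -0.0567, 0.1284]
eef_rot: [0.708, 0.706, 0.002, -0.025]
wrist_force: [-0.4, 0.1, -0.4]
gripper_width: 0.359
```

```bash
python3 -c "
from h import *
go(.430,-.1355,.13,1.571);tilt();cuffs()"
```

```text
t 48.5 pos [ 0.4252 -0.0567  0.1284] phi 1.567 shift mm [-78.8   5.1  -1.6] turn -0.004 F [-0.4  0.1 -0.4] w 30.6
tilt xy -0.0326 0.0377
S [355.5 155.1] [ 7  7 25] [ 0.4279 -0.3665]
S [330.  182.5] [ 1 10 10] [ 0.4784 -0.1946]
S [341.6 194.5] [ 7 27 69] [ 0.4287 -0.1453]
```

Emit:
{"name": "servo_tool", "arguments": {
  "steps": [
    [[-12,0.5,0,0],[-12,0.5,0,0],[-12,0.5,0,0],[-12,0.5,0,0],[-12,0.5,0,0],[-12,0.5,2,0],[-3,0,4,0],[0,0,6,0],[0,0,6,0],[0,0,0,0],[0,0,0,0]]
  ]
}}

```text
time: 49.65
tool_pos: [0.4283, -0.1348, 0.1052]
eef_rot: [0.707, 0.707, 0.003, -0.026]
wrist_force: [0.0, 0.5, -0.0]
gripper_width: 0.362
```

```bash
python3 -c "
from h import *
go(.430,-.134,.091,1.571);tilt()"
```

```text
t 49.65 pos [ 0.4283 -0.1348  0.1052] phi 1.571 shift mm [ 0.8  1.7 14.2] turn 0.0 F [ 0.   0.5 -0. ] w 30.9
tilt xy -0.0321 0.0405
```

Emit:
{"name": "servo_tool", "arguments": {
  "steps": [
    [[0,2,0,0],[0,0,4,0],[0,0,4,0],[0,0,4,0],[0,0,1.5,0],[0,0,0,0],[0,0,0,0]]
  ]
}}

```text
time: 50.35
tool_pos: [0.4305, -0.1328, 0.0907]
eef_rot: [0.706, 0.708, 0.003, -0.026]
wrist_force: [-0.9, -0.2, -0.4]
gripper_width: 0.363
```

Emit:
{"name": "servo_tool", "arguments": {
  "steps": [
    [[0,0,0,0],[0,0,0,0],[0,0,0,0],[0,0,0,0],[0,0,0,0],[0,0,0,0],[0,0,-3,0],[0,0,-5,0],[0,0,-5,0],[0,0,-5,0],[0,0,-5,0],[0,0,-4,0],[0,0,0,0]]
  ],
  "grip": 23.5
}}

```text
time: 51.65
tool_pos: [0.4319, -0.1343, 0.121]
eef_rot: [0.706, 0.708, 0.004, -0.025]
wrist_force: [0.3, -0.1, -0.6]
gripper_width: 0.3
```

```bash
python3 -c "
from h import *
go(.600,.095,.118,1.667);tilt();cuffs()"
```

```text
t 51.65 pos [ 0.4319 -0.1343  0.121 ] phi 1.574 shift mm [228.9 168.8   3. ] turn -0.093 F [ 0.3 -0.1 -0.6] w 25.6
tilt xy -0.0296 0.04
S [352.8 155.2] [ 5  7 24] [ 0.437  -0.3633]
```

Emit:
{"name": "servo_tool", "arguments": {
  "steps": [
    [[12,2,0,-0.02],[12,2,0,-0.02],[12,2,0,-0.02],[12,2,0,-0.02],[12,2,0,0],[12,2,0,0],[12,2,0,0],[12,2,0,0],[12,3,0,0],[12,3,0,0],[12,4,0,0],[12,4,0,0],[12,5,0,0],[12,6,0,0],[12,8,0,0],[10,10,0,0],[8,10,0,0],[5,12,0,0],[0,0,0,0],[0,0,0,0]]
  ]
}}

```text
time: 53.7
tool_pos: [0.4969, 0.1006, 0.1273]
eef_rot: [0.67, 0.742, 0.005, -0.027]
wrist_force: [0.7, 0.1, -1.0]
gripper_width: 0.296
```

```bash
python3 -c "
from h import *
go(.600,.094,.118,1.667);tilt()"
```

```text
t 53.7 pos [0.4969 0.1006 0.1273] phi 1.673 shift mm [-17.  101.9   9.3] turn 0.006 F [ 0.7  0.1 -1. ] w 25.3
tilt xy -0.0334 0.0424
```

Emit:
{"name": "servo_tool", "arguments": {
  "steps": [
    [[-2,10,0,0],[-2,12,0,0],[-2,12,1,0],[-2,12,1,0],[-2,12,1,0],[-2,12,1,0],[-2,12,1,0],[-2,12,0,0],[0,8,0,0],[0,0,4,0],[0,0,4,0],[0,0,0,0],[0,0,0,0]]
  ]
}}

```text
time: 55.0
tool_pos: [0.603, 0.085, 0.1067]
eef_rot: [0.674, 0.738, -0.001, -0.027]
wrist_force: [1.1, -0.6, 0.6]
gripper_width: 0.297
```

```bash
python3 -c "
from h import *
go(.600,.094,.096,1.667);tilt()"
```

```text
t 55.0 pos [0.603  0.085  0.1067] phi 1.662 shift mm [ 9.2 -2.1 10.7] turn -0.005 F [ 1.1 -0.6  0.6] w 25.4
tilt xy -0.0405 0.0343
```

Emit:
{"name": "servo_tool", "arguments": {
  "steps": [
    [[0,0,-6,0],[9,-2,0,0],[0,0,0,0],[0,0,5,0],[0,0,5,0],[0,0,4,0],[0,0,2,0],[0,0,0,0],[0,0,0,0]]
  ]
}}

```text
time: 55.9
tool_pos: [0.5983, 0.0955, 0.0964]
eef_rot: [0.673, 0.739, -0.001, -0.027]
wrist_force: [-0.5, -0.4, -1.8]
gripper_width: 0.293
```

```bash
python3 -c "
from h import *
go(.600,.094,.096,1.667);tilt()"
```

```text
t 55.9 pos [0.5983 0.0955 0.0964] phi 1.664 shift mm [-1.7  1.6  0.4] turn -0.003 F [-0.5 -0.4 -1.8] w 25.0
tilt xy -0.0416 0.034
```

Emit:
{"name": "servo_tool", "arguments": {
  "steps": [
    [[-1,2,0,0],[0,0,0,0]]
  ]
}}

```text
time: 56.1
tool_pos: [0.6007, 0.0944, 0.0964]
eef_rot: [0.673, 0.739, -0.001, -0.027]
wrist_force: [-0.4, -0.8, -0.9]
gripper_width: 0.294
```

Emit:
{"name": "servo_tool", "arguments": {
  "steps": [
    [[0,0,0,0],[0,0,0,0],[0,0,0,0],[0,0,0,0],[0,0,-3,0],[0,0,-5,0],[0,0,-5,0],[0,0,-5,0],[0,0,-5,0],[0,0,-6,0],[0,0,-8,0],[0,0,-8,0],[0,0,-8,0],[0,0,-8,0],[0,0,-8,0],[0,0,-8,0],[0,0,0,0]]
  ],
  "grip": 29
}}

```text
time: 57.8
tool_pos: [0.6051, 0.092, 0.1824]
eef_rot: [0.673, 0.739, 0.0, -0.025]
wrist_force: [-0.2, -0.2, 0.3]
gripper_width: 0.338
```

```bash
python3 -c "
from h import *
go(.427,.271,.185,1.573);tilt();cuffs()
s=cam('side');a=cv2.resize(s['img'][195:285,235:315],None,fx=6,fy=6,interpolation=2)
save('s11.png',a)"
```

```text
t 57.8 pos [0.6051 0.092  0.1824] phi 1.663 shift mm [ 194.7 -160.8   -2.6] turn 0.09 F [-0.2 -0.2  0.3] w 28.9
tilt xy -0.0372 0.0349
```

View pics/s11.png

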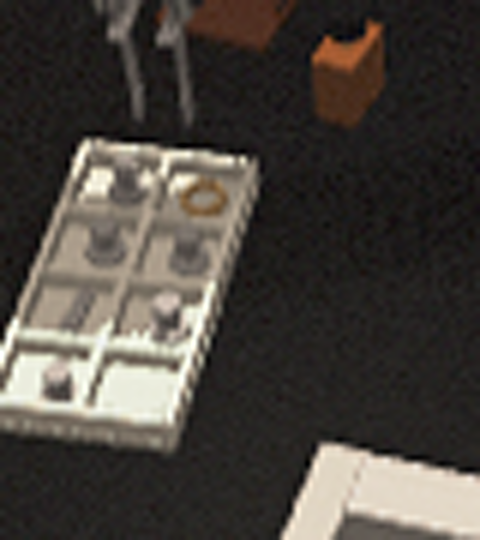

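All five cufflinks stand in wells of their own, and the ring and clip are untouched. Now I hang the tongs.

Emit:
{"name": "servo_tool", "arguments": {
  "steps": [
    [[12,-9,0,0.022],[12,-9,0,0.022],[12,-9,0,0.022],[12,-9,0,0.022],[12,-10,0,0],[12,-10,0,0],[12,-10,0,0],[12,-10,0,0],[12,-10,0,0],[12,-10,0,0],[12,-10,0,0],[12,-10,0,0],[12,-10,0,0],[8,-10,0,0],[0,0,0,0],[0,0,0,0]]
  ]
}}

```text
time: 59.5
tool_pos: [0.4543, 0.263, 0.1893]
eef_rot: [0.706, 0.708, -0.005, -0.028]
wrist_force: [-0.0, -0.1, -0.8]
gripper_width: 0.341
```

```bash
python3 -c "
from h import *
go(.4285,.272,.165,1.573);tilt()"
```

```text
t 59.5 pos [0.4543 0.263  0.1893] phi 1.573 shift mm [  9.  -25.7  24.3] turn -0.0 F [-0.  -0.1 -0.8] w 29.2
tilt xy -0.046 0.0318
```

Emit:
{"name": "servo_tool", "arguments": {
  "steps": [
    [[4,-8,0,0],[4,-8,0,0],[0,-8,0,0],[0,0,6,0],[0,0,6,0],[0,0,0,0],[0,0,0,0]]
  ]
}}

```text
time: 60.2
tool_pos: [0.4291, 0.2694, 0.177]
eef_rot: [0.708, 0.706, -0.006, -0.027]
wrist_force: [-0.5, 0.1, 0.1]
gripper_width: 0.339
```

```bash
python3 -c "
from h import *
go(.4285,.272,.0925,1.573);tilt()
s=cam('side');p=sense()['tool_pos']
g=cv2.cvtColor(s['img'],cv2.COLOR_RGB2GRAY)
f=lambda X: (proj(s,X)*8-np.array([280,225])*8).round(0).tolist()
print('tips near corners',f([p+[sx,.005,-.08] for sx in(-.014,.014)]),'bow',f([p+[0,0,.042]]),'slot ends',f([[.4395-.045,.272,.068],[.4645,.272,.068]]))
save('s12.png',s['img'],8,(280,225,345,295))"
```

```text
t 60.2 pos [0.4291 0.2694 0.177 ] phi 1.568 shift mm [ 2.6 -0.6 84.5] turn -0.005 F [-0.5  0.1  0.1] w 29.0
tilt xy -0.046 0.0299
tips near corners [[240.0, 427.0], [150.0, 408.0]] bow [[192.0, 120.0]] slot ends [[309.0, 497.0], [87.0, 449.0]]
```

Emit:
{"name": "servo_tool", "arguments": {
  "steps": [
    [[1,1,4,0],[0.5,0,5,-0.005],[0,0.2,5,0],[0,0.2,5,0],[0,0.2,5,0],[0,0.2,5,0],[0,0,0,0]]
  ]
}}

```text
time: 60.95
tool_pos: [0.4302, 0.2716, 0.145]
eef_rot: [0.706, 0.707, -0.006, -0.027]
wrist_force: [0.5, -0.7, -0.7]
gripper_width: 0.34
```

```bash
python3 -c "
from h import *
go(.4285,.272,.0925,1.573);tilt()"
```

```text
t 60.95 pos [0.4302 0.2716 0.145 ] phi 1.572 shift mm [ 0.4 -1.7 52.5] turn -0.001 F [ 0.5 -0.7 -0.7] w 29.1
tilt xy -0.0464 0.0298
```

Emit:
{"name": "servo_tool", "arguments": {
  "steps": [
    [[0,0,5,0],[-0.1,0.1,5,0],[-0.1,0.1,5,0],[-0.1,0.1,5,0],[-0.1,0.1,5,0],[-0.1,0.1,5,0],[0,0,5,0],[0,0,5,0],[0,0,5,0],[0,0,0,0]]
  ]
}}

```text
time: 61.95
tool_pos: [0.4286, 0.2727, 0.096]
eef_rot: [0.706, 0.707, -0.006, -0.027]
wrist_force: [-0.2, -0.3, -0.7]
gripper_width: 0.341
```

```bash
python3 -c "
from h import *
go(.4285,.272,.0920,1.573);tilt()"
```

```text
t 61.95 pos [0.4286 0.2727 0.096 ] phi 1.572 shift mm [-0.7 -0.1  4. ] turn -0.001 F [-0.2 -0.3 -0.7] w 29.1
tilt xy -0.0463 0.03
```

Down 3.5 mm more, then open.

Emit:
{"name": "servo_tool", "arguments": {
  "steps": [
    [[0,0,2,0],[0,0,1.5,0],[0,0,0,0],[0,0,0,0]]
  ]
}}

```text
time: 62.35
tool_pos: [0.4287, 0.2731, 0.0926]
eef_rot: [0.706, 0.707, -0.005, -0.027]
wrist_force: [-0.1, 0.3, -0.6]
gripper_width: 0.339
```

Emit:
{"name": "servo_tool", "arguments": {
  "steps": [
    [[0,0,0,0],[0,0,0,0],[0,0,0,0],[0,0,0,0],[0,0,0,0]]
  ],
  "grip": 36
}}

```text
time: 62.85
tool_pos: [0.4291, 0.2735, 0.0932]
eef_rot: [0.706, 0.707, -0.005, -0.027]
wrist_force: [-0.1, 0.4, 0.6]
gripper_width: 0.419
```

Emit:
{"name": "servo_tool", "arguments": {
  "steps": [
    [[0,0,0,0],[0,0,0,0],[0,0,0,0],[0,0,0,0],[0,0,0,0],[0,0,0,0],[0,0,0,0],[0,0,-6,0],[0,0,-6,0],[0,0,-6,0],[0,0,-6,0],[0,0,-6,0],[0,0,-6,0],[0,0,-6,0],[0,0,-8,0],[0,0,-8,0],[0,0,-8,0],[0,0,-8,0],[0,0,-8,0],[0,0,-8,0]]
  ],
  "grip": 85
}}

```text
time: 64.85
tool_pos: [0.4333, 0.2703, 0.1911]
eef_rot: [0.706, 0.707, -0.004, -0.027]
wrist_force: [-0.7, -0.1, 0.5]
gripper_width: 0.997
```

```bash
python3 -c "
from h import *
go(.48,-.3,.2,1.573);tilt()
s=cam('side');d=cam('top')
old=cv2.imread('pics/s3.png')
a=cv2.resize(s['img'][215:305,280:350],None,fx=5,fy=5,interpolation=2)
b=cv2.resize(d['img'][185:275,340:460],None,fx=3.75,fy=3.75,interpolation=2)
b2=cv2.resize(d['img'][130:180,330:420],None,fx=5,fy=5,interpolation=2)
# horn pixels
g=cv2.cvtColor(d['img'],cv2.COLOR_RGB2GRAY); m=np.zeros_like(g); m[190:235,385:465]=(g[190:235,385:465]>90)
pts=np.argwhere(m)[:,::-1].astype(float); P=plane(d,pts,.007)[:,:2]; c=P.mean(0); u,sv,vt=np.linalg.svd(P-c); ax=vt[0]
t=(P-c)@ax; w=(P-c)@vt[1]; print('horn n',len(P),'c',c,'axis',ax,'t',t.min(),t.max())
for q in np.arange(-.085,.09,.01):
  k=abs(t-q)<.005; 
  if k.sum(): print(round(q,3),k.sum(),w[k].min().round(4),w[k].max().round(4),w[k].mean().round(4))
h=max(a.shape[0],b.shape[0]); save('v13.png',np.hstack([a,b]))
"
```

```text
t 64.85 pos [0.4333 0.2703 0.1911] phi 1.572 shift mm [-570.4   46.    -8.9] turn -0.001 F [-0.7 -0.1  0.5] w 85.1
tilt xy -0.0438 0.0315
horn n 528 c [ 0.46209689 -0.30572427] axis [0.3734043 0.9276687] t -0.08890744588672694 0.06973503094806638
-0.085 17 -0.0136 0.0107 -0.0007
-0.075 24 -0.0142 0.013 -0.0008
-0.065 28 -0.012 0.0123 0.0003
-0.055 28 -0.0127 0.0128 -0.0004
-0.045 28 -0.0128 0.0134 0.0002
-0.035 28 -0.0123 0.0133 0.0009
-0.025 27 -0.0118 0.0126 0.0
-0.015 28 -0.0124 0.0131 0.0002
-0.005 29 -0.0131 0.0137 0.0005
0.005 31 -0.0161 0.0164 0.0004
0.015 47 -0.0225 0.0211 -0.0009
0.025 47 -0.0215 0.0222 0.0007
0.035 45 -0.0209 0.0215 0.0004
0.045 47 -0.0216 0.022 0.0
0.055 44 -0.0211 0.0214 -0.0006
0.065 30 -0.0159 0.0149 -0.0002Traceback (most recent call last):
  File "<string>", line 16, in <module>
    h=max(a.shape[0],b.shape[0]); save('v13.png',np.hstack([a,b]))
                                                 ~~~~~~~~~^^^^^^^
    return _nx.concatenate(arrs, 1, dtype=dtype, casting=casting)
           ~~~~~~~~~~~~~~~^^^^^^^^^^^^^^^^^^^^^^^^^^^^^^^^^^^^^^^
ValueError: all the input array dimensions except for the concatenation axis must match exactly, but along dimension 0, the array at index 0 has size 450 and the array at index 1 has size 338
```

```bash
python3 -c "
from h import *
import plant
print({k:getattr(plant,k) for k in dir(plant) if 'tip' in k.lower()}, [k for k in dir(plant) if k[0]!='_'][:30])
print({k for k in sense()})
go(.460,-.311,.2,1.188)
d=cam('top');s=cam('side')
for n,c,b in(('top',d,(385,150,410,168)),('side',s,(280,160,300,178))):
  g=cv2.cvtColor(c['img'],cv2.COLOR_RGB2GRAY).astype(float);x0,y0,x1,y1=b;p=g[y0:y1,x0:x1]; m=p>105;ys,xs=np.nonzero(m); uv=[[ (xs*p[m]).sum()/p[m].sum()+x0,(ys*p[m]).sum()/p[m].sum()+y0]]; print(n,uv,m.sum(),[plane(c,uv,z)[0].round(4).tolist() for z in(.012,.016,.02)])
old=cv2.resize(cv2.imread('pics/side0.png'),(640,400),interpolation=cv2.INTER_AREA)[:,:,::-1]
D=cv2.absdiff(cv2.cvtColor(old,cv2.COLOR_RGB2GRAY),cv2.cvtColor(s['img'],cv2.COLOR_RGB2GRAY))[255:300,290:330]; print(D[::3,::2])
"
```

```text
{'tcp_to_tips': 0.017} ['MotionError', 'finish_job', 'get_image', 'sense', 'tcp_to_tips']
{'qvel', 'eef_rot', 'qpos', 'joint_efforts', 'tool_pos', 'time', 'wrist_force', 'moment', 'gripper_width'}
t 64.95 pos [0.4339 0.2709 0.1917] phi 1.572 shift mm [-581.9   25.4   -8.3] turn 0.384 F [-0.7 -0.3  0.2] w 84.8
top [[np.float64(398.14316174230885), np.float64(158.56259518732867)]] 24 [[0.625, -0.2316, 0.012], [0.6238, -0.2308, 0.016], [0.6227, -0.2299, 0.02]]
side [[np.float64(nan), np.float64(nan)]] 0 [[nan, nan, nan], [nan, nan, nan], [nan, nan, nan]]
[[  9   9   2   8   6  12   0   8   9   5   8   3  15   8 153 105  63   1
    3   4]
 [  4   6   4   2  13   5   3   0   7   3   2   1   0 124  41  75 108   1
    2   2]
 [  5   4   2   0  12  10   5   0   5   3   6   1   1  12  78  78   2   2
    8   2]
 [  6   7   2   4   5   9   3   1   6  10   4   0   6   7   1  11   1   0
   15  12]
 [  5   2   6  11   4   3  11  84  79  86   2   6   4  10   7  12  11   1
   13   4]
 [102  94  81  53  21  16  10   6  24  40  70   8   7   9   6  12   7  13
   12   0]
 [ 99 102  89 101 105  21  86 102  85   9  30  64   7   4   2   7   6   6
   14  10]
 [101 100 101 101  94   6  94  97  99 107  11   6 100 105  97  89  65  11
    7  11]
 [ 86  64  86  88  75   0  74  84  90  88  32  10  91  99 107  36  21  10
    6   7]
 [ 81   2   4   2   1   3  66  50  71  83  26  11  59 101   2  10  11   3
    9   9]
 [ 44   8   0   0   6   9   0   0   2   1  35  15  16   6  12   5   6  12
    1  14]
 [ 88  88  90  53  59  57  50   1   6   1  14  48   3   2   2   0  19   6
    0   2]
 [ 11   2  10  46  54  75  87  90  91  66  35  42  61  39   1   0   6   5
    6   8]
 [ 88  88  90  80  68  60  25   8  12  15  47  64  12   5   8  20  12   1
    4   4]
 [  2  64  61  61  66  84  16   4   1   0   2   6  12   3   1   8  15   3
    2   4]]<string>:9: RuntimeWarning: invalid value encountered in scalar divide
```

Emit:
{"name": "servo_tool", "arguments": {
  "steps": [
    [[-20,12,0,0.02],[-20,12,0,0.02],[-20,12,0,0.02],[-20,12,0,0.02],[-20,10,0,0.02],[-20,10,0,0.02],[-20,8,0,0.02],[-20,6,0,0.02],[-20,6,0,0.02],[-20,6,0,0.02],[-20,4,0,0.02],[-20,2,0,0.02],[-20,0,0,0.02],[-20,0,0,0.02],[-20,0,0,0.02],[-20,0,0,0.02],[-20,0,0,0.02],[-20,0,0,0.02],[-20,0,0,0.02],[0,0,0,0]]
  ]
}}

```text
time: 67.05
tool_pos: [0.458, -0.1243, 0.1655]
eef_rot: [0.83, 0.556, -0.019, -0.033]
wrist_force: [0.5, -0.1, -0.3]
gripper_width: 0.998
```

```bash
python3 -c "
from h import *
go(.460,-.311,.12,1.188);tilt()
s=cam('side')
old=cv2.resize(cv2.imread('pics/side0.png'),(640,400),interpolation=cv2.INTER_AREA)[:,:,::-1]
D=cv2.absdiff(cv2.cvtColor(old,cv2.COLOR_RGB2GRAY),cv2.cvtColor(s['img'],cv2.COLOR_RGB2GRAY))[255:325,280:340]; print(D.mean(),D[::3,::3])
"
```

```text
t 67.05 pos [ 0.458  -0.1243  0.1655] phi 1.18 shift mm [-171.9   72.9   45.5] turn -0.008 F [ 0.5 -0.1 -0.3] w 85.2
tilt xy -0.0686 0.0324
6.448333333333333 [[  0   2   1   2   9   3   1   0   4   4   3   1   8 157   7  12   3   1
    1   0]
 [  2   2   1   0   1   2   4   2   4   2   0   1 125  44 103   1   4   5
    1   0]
 [  1   6   1   3   4   1   0   1   4   2   0   3  10  75   2   2   5   1
    6   3]
 [  2   5   6   2   0   2   2   6   1   5   2   0   6   3   4   6   2   1
    6   1]
 [  4   6   1   4   2   3   1   3  13   9   2   0   3   0   0   0   1   2
    2   5]
 [  3   1   5   3   3  23  23   3  36   3  67   0   3   3   2  10   4   1
    2   7]
 [  2   4   9   2   1   4   0  47   2  64   1  32   9   6   2   0   3   0
    2   5]
 [  5   3   8   1   2   0  34  78   1   3  32  59   2   5  33   2   3   2
    3   2]
 [  5   9   0   2   8   4  73  76   0   1  21  85   0   1  13   7   9   7
    3   9]
 [  5  16   0   2   3   0   1  47   3  13  30  24   1   0   4   2   5   1
    2   2]
 [  9   3   1  11  17   0   9  19   0   2  37  46   3  14   1   3   2   1
    0   5]
 [  1  
[... 398 characters left out ...]
   0   1
    2   3]
 [  0   7   3   7   2   5   4   1   0   1   5  28   3   1   4   2   4   1
    5   6]
 [  2   5   2   0   3   8   9  13   2   2   8  26   1   4   7   2   2   4
    4   1]
 [  7   8  10   7   7   8   3   3   4   4   9   1  10   6   4   3   4   5
    1   5]
 [  6   3   1   2   8  10   6   2   5   6   8   4  16   1   1   4   0   5
    5   1]
 [  6   4   1   3   3   2   1   0   9   2   4  25   8   4   1   2   3   2
    8   6]
 [  1   2   4   5  11   7   3   4   7   1   6  10   1   0   3   0   2   4
    1   6]
 [  0   3   7   0   3   0   5  12   7   1   0  10   0   1   2   2   5   0
    4   2]
 [  1   4   2   5   2   3   5   3   1   5   4  14   6   5   1   1   0   1
    2   3]]
```

Emit:
{"name": "servo_tool", "arguments": {
  "steps": [
    [[-14,4,-10,0],[-14,5,-10,0],[-14,6,-10,0],[-14,6,-10,0],[-14,6,-10,0],[-14,6,-10,0],[-14,6,-10,0],[-14,6,-10,0],[-14,6,-10,0],[-14,6,-10,0],[-14,6,0,0],[-10,6,0,0],[0,0,0,0],[0,0,25,0],[0,0,25,0],[0,0,25,0],[0,0,25,0],[0,0,0,0]]
  ]
}}

```text
time: 68.9
tool_pos: [0.4728, -0.2796, 0.1536]
eef_rot: [0.817, 0.575, -0.013, -0.042]
wrist_force: [-0.5, -0.8, -0.2]
gripper_width: 1.0
```

```bash
python3 -c "
from h import *
go(.460,-.311,.12,1.188);tilt();print(sense()['qpos'].round(2))
"
```

```text
t 68.9 pos [ 0.4728 -0.2796  0.1536] phi 1.226 shift mm [-33.9  -1.4  33.6] turn 0.038 F [-0.5 -0.8 -0.2] w 85.4
tilt xy -0.0685 0.0532
[ 0.79  0.65 -0.46  1.75  0.32  0.91 -0.16]
```

Emit:
{"name": "servo_tool", "arguments": {
  "steps": [
    [[0,25,-5,0],[0,25,-5,0],[0,25,-5,0],[0,25,-5,0],[0,0,0,0]]
  ]
}}

```text
time: 69.4
tool_pos: [0.5721, -0.3106, 0.1685]
eef_rot: [0.816, 0.577, -0.012, -0.043]
wrist_force: [0.5, 0.6, 0.0]
gripper_width: 0.997
```

```bash
python3 -c "
from h import *
go(.460,-.311,.12,1.188);tilt()"
```

```text
t 69.4 pos [ 0.5721 -0.3106  0.1685] phi 1.231 shift mm [ -37.8 -105.6   48.5] turn 0.043 F [0.5 0.6 0. ] w 85.1
tilt xy -0.0688 0.0573
```

Emit:
{"name": "servo_tool", "arguments": {
  "steps": [
    [[0,-10,0,0],[0,-10,0,0],[0,-10,0,0],[0,-10,0,0],[0,-10,0,0],[0,-10,0,0],[0,-10,0,0],[0,-10,0,0],[0,-10,0,0],[0,-10,0,0],[0,0,0,0]]
  ]
}}

```text
time: 70.5
tool_pos: [0.4589, -0.2671, 0.1842]
eef_rot: [0.814, 0.578, -0.016, -0.047]
wrist_force: [-0.1, 0.5, 0.2]
gripper_width: 0.995
```

```bash
python3 -c "
from h import *
go(.460,-.311,.12,1.188);tilt()"
```

```text
t 70.5 pos [ 0.4589 -0.2671  0.1842] phi 1.235 shift mm [-41.1  15.5  64.2] turn 0.047 F [-0.1  0.5  0.2] w 85.0
tilt xy -0.0803 0.0593
```

Emit:
{"name": "servo_tool", "arguments": {
  "steps": [
    [[0,8,0,0],[0,8,0,0],[0,8,0,0],[0,8,0,0],[0,8,0,0],[0,8,0,0],[0,8,0,0],[0,8,0,0],[0,8,0,0],[0,8,0,0],[0,8,0,0],[0,8,0,0]]
  ]
}}

```text
time: 71.7
tool_pos: [0.5574, -0.3007, 0.1743]
eef_rot: [0.814, 0.579, -0.015, -0.047]
wrist_force: [0.4, 0.3, 1.2]
gripper_width: 0.994
```

```bash
python3 -c "
from h import *
go(.460,-.311,.12,1.188);tilt()"
```

```text
t 71.7 pos [ 0.5574 -0.3007  0.1743] phi 1.236 shift mm [-41.8 -88.6  54.3] turn 0.048 F [0.4 0.3 1.2] w 84.9
tilt xy -0.0794 0.0593
```

Emit:
{"name": "servo_tool", "arguments": {
  "steps": [
    [[0,-40,0,0],[0,-40,0,0],[0,-20,0,0],[0,0,0,0]]
  ]
}}

```text
time: 72.1
tool_pos: [0.4636, -0.2674, 0.1815]
eef_rot: [0.814, 0.579, -0.014, -0.048]
wrist_force: [0.1, 0.4, 0.2]
gripper_width: 0.995
```

```bash
python3 -c "
from h import *
go(.460,-.311,.12,1.188);tilt()"
```

```text
t 72.1 pos [ 0.4636 -0.2674  0.1815] phi 1.236 shift mm [-42.3  11.   61.5] turn 0.048 F [0.1 0.4 0.2] w 85.0
tilt xy -0.0787 0.0611
```

Emit:
{"name": "servo_tool", "arguments": {
  "steps": [
    [[-8,2,4,0.024],[-9,2,6,0.024],[-9,2,6,0],[-9,2,8,0],[-7,2,8,0],[0,0,10,0],[0,0,10,0],[0,0,10,0],[0,0,10,0],[0,0,10,0],[0,0,10,0],[0,0,10,0],[0,0,10,0],[0,0,10,0],[0,0,0,0],[0,0,0,0]]
  ]
}}

```text
time: 73.7
tool_pos: [0.4514, -0.3068, 0.0448]
eef_rot: [0.829, 0.557, -0.014, -0.047]
wrist_force: [-0.9, 0.0, -0.2]
gripper_width: 0.995
```

```bash
python3 -c "
from h import *
go(.460,-.311,.021,1.188);tilt()"
```

```text
t 73.7 pos [ 0.4514 -0.3068  0.0448] phi 1.184 shift mm [-0.6  9.5 23.8] turn -0.004 F [-0.9  0.  -0.2] w 84.9
tilt xy -0.076 0.0623
```

Emit:
{"name": "servo_tool", "arguments": {
  "steps": [
    [[0,6,0,0],[-1,5.5,0,0],[0,0,6,0],[0,0,6,0],[0,0,6,0],[0,0,4,0],[0,0,0,0]]
  ]
}}

```text
time: 74.4
tool_pos: [0.4619, -0.3118, 0.0209]
eef_rot: [0.829, 0.557, -0.014, -0.046]
wrist_force: [0.4, -0.2, 0.3]
gripper_width: 0.994
```

```bash
python3 -c "
from h import *
go(.460,-.311,.021,1.188);tilt()"
```

```text
t 74.4 pos [ 0.4619 -0.3118  0.0209] phi 1.184 shift mm [ 0.1 -2.1 -0.1] turn -0.004 F [ 0.4 -0.2  0.3] w 84.9
tilt xy -0.0733 0.0607
```

Emit:
{"name": "servo_tool", "arguments": {
  "steps": [
    [[0,0,0,0],[0,0,0,0],[0,0,0,0],[0,0,0,0],[0,0,0,0],[0,0,0,0],[0,0,0,0],[0,0,0,0],[0,0,0,0],[0,0,0,0]]
  ],
  "grip": 15,
  "newtons": 40
}}

```text
time: 75.4
tool_pos: [0.462, -0.3119, 0.0213]
eef_rot: [0.829, 0.557, -0.013, -0.045]
wrist_force: [-0.3, 0.1, 0.1]
gripper_width: 0.262
```

Emit:
{"name": "servo_tool", "arguments": {
  "steps": [
    [[0,0,-4,0],[0,0,-6,0],[0,0,-6,0],[0,0,-6,0],[0,0,-8,0],[0,0,-8,0],[0,0,-8,0],[0,0,-8,0],[0,0,0,0]]
  ]
}}

```text
time: 76.3
tool_pos: [0.4663, -0.3156, 0.0803]
eef_rot: [0.829, 0.557, -0.013, -0.045]
wrist_force: [0.4, 0.2, -1.0]
gripper_width: 0.263
```

```bash
python3 -c "
from h import *
go(.634,-.153,.07,1.475);tilt();print(sense()['moment'])
d=cam('top'); g=cv2.cvtColor(d['img'],cv2.COLOR_RGB2GRAY); print(g[205:235:1,418:452])"
```

```text
t 76.3 pos [ 0.4663 -0.3156  0.0803] phi 1.184 shift mm [213.9  93.9  10.3] turn -0.291 F [ 0.4  0.2 -1. ] w 22.5
tilt xy -0.0721 0.0597
[-0.0577695  -0.09373942 -0.05992819]
[[118 114 114 ...  25  31  29]
 [116 115 112 ...  25  25  29]
 [114 115 114 ...  15  21  20]
 ...
 [ 10   3   2 ...  11  17  16]
 [  1   4   8 ...  13   9   8]
 [ 19   6  14 ...  14  12   7]]
```

Emit:
{"name": "servo_tool", "arguments": {
  "steps": [
    [[10,10,0,-0.02],[12,10,0,-0.02],[12,10,0,-0.02],[12,10,0,-0.02],[12,10,0,-0.02],[12,10,0,-0.02],[12,10,0,-0.02],[12,10,0,-0.02],[12,10,0,-0.02],[12,10,0,-0.02],[12,10,0,-0.02],[12,8,0,-0.02],[10,6,0,-0.02],[8,4,0,-0.02],[0,0,0,0],[0,0,0,0]]
  ]
}}

```text
time: 77.95
tool_pos: [0.6429, -0.1776, 0.0722]
eef_rot: [0.733, 0.678, -0.006, -0.05]
wrist_force: [-0.1, -0.6, -1.2]
gripper_width: 0.267
```

```bash
python3 -c "
from h import *
go(.632,-.1545,.06,1.475);tilt()"
```

```text
t 77.95 pos [ 0.6429 -0.1776  0.0722] phi 1.494 shift mm [ 22.2 -12.6  12.2] turn 0.019 F [-0.1 -0.6 -1.2] w 22.8
tilt xy -0.0762 0.0644
```

Emit:
{"name": "servo_tool", "arguments": {
  "steps": [
    [[8,-4,0,0.019],[8,-4,4,0],[7,-4,6,0],[0,0,6,0],[0,0,4,0],[0,0,0,0],[0,0,0,0]]
  ]
}}

```text
time: 78.65
tool_pos: [0.6281, -0.1529, 0.0526]
eef_rot: [0.741, 0.67, -0.009, -0.05]
wrist_force: [-0.8, 0.1, -2.0]
gripper_width: 0.263
```

```bash
python3 -c "
from h import *
go(.632,-.1545,.048,1.475);tilt()
s=cam('side');d=cam('top');P=np.array([.6245,-.230,.0]);p=sense()['tool_pos']
a=cv2.resize(s['img'][150:220,260:320],None,fx=6,fy=6,interpolation=2)
b=cv2.resize(d['img'][130:200,330:415],None,fx=6,fy=6,interpolation=2)[:420]
save('v16.png',np.hstack([a,b]),.9)
ax=np.array([.0957,.9954,0]);N=p-ax*.076-[0,0,.022]
print('side pin foot/top',((proj(s,[P+[0,0,.008],P+[0,0,.02]])-[260,150])*5.4).round(),'notch',((proj(s,[N])-[260,150])*5.4).round())
print('top pin foot/top',((proj(d,[P+[0,0,.008],P+[0,0,.02]])-[330,130])*5.4+[324,0]).round(),'notch',((proj(d,[N])-[330,130])*5.4+[324,0]).round())
"
```

```text
t 78.65 pos [ 0.6281 -0.1529  0.0526] phi 1.47 shift mm [-1.2  4.   4.6] turn -0.005 F [-0.8  0.1 -2. ] w 22.5
tilt xy -0.0795 0.0626
side pin foot/top [[165. 106.]
 [164.  91.]] notch [[168.  79.]]
top pin foot/top [[688. 157.]
 [692. 151.]] notch [[693. 152.]]
```

View pics/v16.png

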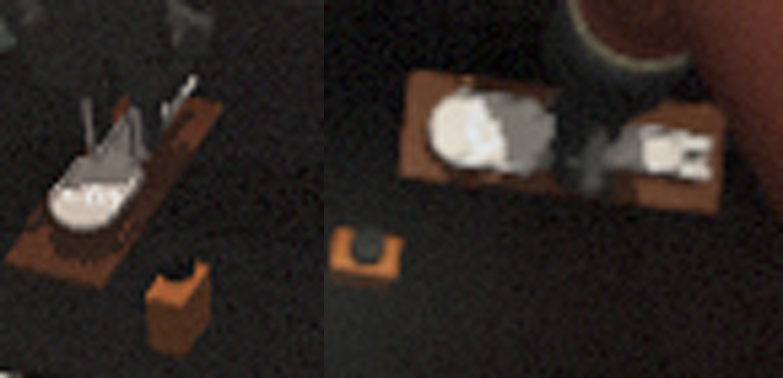

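The final view shows the horn above the rest, with its notch at (697,157) in the top part, about 5 mm to the -x side of the pin, which agrees with the numbers. I correct this and check the profile numerically.

Emit:
{"name": "servo_tool", "arguments": {
  "steps": [
    [[-1,4.5,0,-0.005],[0,0,0,0],[0,0,0,0]]
  ]
}}

```text
time: 79.05
tool_pos: [0.6337, -0.1551, 0.0527]
eef_rot: [0.74, 0.671, -0.008, -0.049]
wrist_force: [0.8, -1.1, -1.9]
gripper_width: 0.265
```

```bash
python3 -c "
from h import *
np.set_printoptions(linewidth=200)
go(.632,-.1545,.048,1.475);tilt()
d=cam('top');g=cv2.cvtColor(d['img'],cv2.COLOR_RGB2GRAY)
print(g[150:168,384:406])
for z in(.012,.016,.03,.034): print(z,proj(d,[np.append(plane(d,[[398.14,158.56]],.015)[0][:2],z)]))"
```

```text
t 79.05 pos [ 0.6337 -0.1551  0.0527] phi 1.474 shift mm [ 0.5 -1.7  4.7] turn -0.001 F [ 0.8 -1.1 -1.9] w 22.6
tilt xy -0.0776 0.0623
[[ 21  16  25  26  44  59  66  59  64  64  62  59  66  60  67  60  72  65  50  53  33  29]
 [ 19  26  57  76 100  95 110 104  79  70  66  66  67  65  63  60  58  63  59  63  37  25]
 [ 22  52  80  99 113 114 119 109  95 102 120 155 166 122  72  65  62  64  62  68  42  14]
 [ 25  70  95  94  96 139 155 157 165 167 164 186 193 176 163 153 134 120  90  59  40  10]
 [ 56  83  99 102 100 142 185 209 209 199 185 177 178 204 213 209 190 187 129  52  30  10]
 [ 87  96  99 104 105 110 177 206 209 202 195 193 185 173 166 158 156 166 120  49  29  16]
 [101 105 106 111 112 114 176 207 208 209 202 195 171 109  61  53  63  82  75  51  18  27]
 [ 99 107 111 112 109 111 174 206 206 205 205 198 178 126 113 131 106  75  66  47  18   9]
 [ 80  86  99 104 106 116 188 215 207 199 181 178 170 146 152 164 142  99  70  43  18   2]
 [ 51  58  65  76  84  95 148 169 159 143 136 143 152 173 187 181 176 148  99  43  21  11]
 [ 33  33  41  46  48  47  51  60  63  57  81  98 118 141 159 169 178 163 114  47   7  18]
 [ 36  37  43  37  35  38  36  38  38  37  36  52  52  39  68  91 112 120  92  46  14  14]
 [ 34  38  40  37  53  60  59  59  62  61  59  55  55  55  55  57  60  64  68  44  20  22]
 [ 32  39  44  37  64  70  73  74  73  72  71  76  71  71  68  68  68  64  67  42  13  17]
 [ 35  41  38  39  52  71  73  73  74  77  73  75  73  72  69  70  70  66  67  40  10  15]
 [ 39  39  43  37  37  63  76  72  75  73  76  77  75  73  72  66  69  72  64  41  16  13]
 [ 34  40  41  38  42  63  79  73  73  75  75  78  73  73  72  65  73  69  53  32  21  10]
 [ 29  31  33  39  32  53  63  67  68  75  75  76  77  75  71  71  69  70  55  29  18  12]]
0.012 [[397.9477648  158.82044445]]
0.016 [[398.2042691  158.47292631]]
0.03 [[399.11418346 157.24012046]]
0.034 [[399.37768757 156.8831001 ]]
```

Emit:
{"name": "servo_tool", "arguments": {
  "steps": [
    [[1.5,-0.8,0,0],[-0.15,0.2,2.5,0],[-0.15,0.2,2.5,0],[0,0,0,0]]
  ]
}}

```text
time: 79.5
tool_pos: [0.6329, -0.1535, 0.0476]
eef_rot: [0.74, 0.671, -0.008, -0.049]
wrist_force: [-0.5, 0.4, -0.9]
gripper_width: 0.264
```

```bash
python3 -c "
from h import *
np.set_printoptions(linewidth=200)
go(.6330,-.1535,.048,1.475);tilt()
d=cam('top');g=cv2.cvtColor(d['img'],cv2.COLOR_RGB2GRAY)
print(g[151:164,394:406])"
```

```text
t 79.5 pos [ 0.6329 -0.1535  0.0476] phi 1.474 shift mm [-0.   0.1 -0.4] turn -0.001 F [-0.5  0.4 -0.9] w 22.5
tilt xy -0.0774 0.0621
[[ 60  67  64  64  63  62  63  67  59  51  39  36]
 [ 79  67  64  64  67  68  62  65  64  62  45  27]
 [104 118 119  95  74  65  65  59  60  64  40  25]
 [163 174 183 172 154 149 151 115  66  50  33  21]
 [195 195 197 194 201 207 206 143  65  52  24  14]
 [193 193 161 135 156 165 160 116  64  52  26  16]
 [194 184 145  95 114 133 107  72  65  44  20   1]
 [202 179 158 121 116 150 138  87  66  45  20  16]
 [199 177 177 169 166 163 146  93  67  44  12   1]
 [146 138 186 212 207 197 168 108  70  49   9  16]
 [ 62  71 136 162 154 152 146 103  67  49  11  20]
 [ 57  58  61  48  39  58  83  80  72  43  10  15]
 [ 74  70  67  59  54  64  67  67  66  46  19  13]]
```

Notch mid-row is 157.5 against a predicted pin row of 157.3 to 157.7. I descend.

Emit:
{"name": "servo_tool", "arguments": {
  "steps": [
    [[-0.15,0.2,2.5,0],[-0.15,0.2,2.5,0],[-0.15,0.2,2.5,0],[-0.1,0.2,2,0],[0,0,0,0]]
  ]
}}

```text
time: 80.05
tool_pos: [0.6333, -0.1536, 0.0374]
eef_rot: [0.74, 0.671, -0.007, -0.049]
wrist_force: [-0.6, 0.1, -1.6]
gripper_width: 0.264
```

```bash
python3 -c "
from h import *
go(.6330,-.1535,.031,1.475);tilt()"
```

```text
t 80.05 pos [ 0.6333 -0.1536  0.0374] phi 1.474 shift mm [ 0.1 -0.3  6.4] turn -0.001 F [-0.6  0.1 -1.6] w 22.5
tilt xy -0.0764 0.062
```

Emit:
{"name": "servo_tool", "arguments": {
  "steps": [
    [[-0.1,0,2,0],[-0.1,0.15,2,0],[-0.1,0.15,1.5,0],[0,0,0,0]]
  ]
}}

```text
time: 80.45
tool_pos: [0.6333, -0.1536, 0.0314]
eef_rot: [0.74, 0.671, -0.007, -0.049]
wrist_force: [0.7, -0.2, -0.6]
gripper_width: 0.266
```

```bash
python3 -c "
from h import *
go(.6330,-.1535,.031,1.475);tilt()"
```

```text
t 80.45 pos [ 0.6333 -0.1536  0.0314] phi 1.474 shift mm [ 0.1 -0.3  0.4] turn -0.001 F [ 0.7 -0.2 -0.6] w 22.7
tilt xy -0.0761 0.062
```

Emit:
{"name": "servo_tool", "arguments": {
  "steps": [
    [[0,0,0,0],[0,0,0,0],[0,0,0,0],[0,0,0,0]]
  ],
  "grip": 36
}}

```text
time: 80.85
tool_pos: [0.634, -0.1535, 0.0325]
eef_rot: [0.74, 0.671, -0.007, -0.048]
wrist_force: [0.1, -0.7, -0.3]
gripper_width: 0.424
```

Emit:
{"name": "servo_tool", "arguments": {
  "steps": [
    [[0,0,-3,0],[0,0,-5,0],[0,0,-5,0],[0,0,-5,0],[0,0,-8,0],[0,0,-10,0],[0,0,-10,0],[0,0,-12,0],[0,0,-12,0],[0,0,-12,0],[0,0,-12,0],[0,0,-12,0],[0,0,-12,0],[0,0,-12,0],[-12,-8,-12,0],[-15,-12,-10,0],[-15,-12,0,0],[-15,-12,0,0],[-15,-12,0,0],[-15,-12,0,0]]
  ]
}}

```text
time: 82.85
tool_pos: [0.5674, -0.2479, 0.2033]
eef_rot: [0.739, 0.672, -0.005, -0.045]
wrist_force: [-0.0, -0.2, 0.4]
gripper_width: 0.419
```

```bash
python3 -c "
from h import *
np.set_printoptions(linewidth=200)
go(.45,-.3,.25,1.475);tilt()
d=cam('top');g=cv2.cvtColor(d['img'],cv2.COLOR_RGB2GRAY); m=np.zeros_like(g); b=(340,140,405,172); m[b[1]:b[3],b[0]:b[2]]=g[b[1]:b[3],b[0]:b[2]]>120
pts=np.argwhere(m)[:,::-1].astype(float); P=plane(d,pts,.013)[:,:2]; c=P.mean(0); u,sv,vt=np.linalg.svd(P-c); ax=vt[0]*np.sign(vt[0][1]); t=(P-c)@ax
mid=c+ax*(t.min()+t.max())/2; print('horn ctr',mid,'yaw',np.degrees(np.arctan2(ax[1],ax[0])),'len',np.ptp(t))
print(g[151:166,392:406]); cuffs()"
```

```text
t 82.85 pos [ 0.5674 -0.2479  0.2033] phi 1.477 shift mm [ -62.9 -112.   -46.7] turn 0.002 F [-0.  -0.2  0.4] w 35.8
tilt xy -0.0691 0.0597
horn ctr [ 0.63289599 -0.15513177] yaw 85.23777465380121 len 0.15339439353998635
[[ 40  37  36  33  31  36  31  34  38  37  34  33  25   6]
 [ 38  37  34  31  38  39  39  38  36  37  32  35  29   4]
 [ 38  34  33  34  36  37  42  33  34  34  36  34  25  15]
 [ 78  91 113  89  42  35  36  36  34  34  36  27  24  13]
 [104 113 124 117 104  94  80  75  58  41  32  25  20  18]
 [116 110 107 122 130 126 117 113  81  36  33  28  16  13]
 [119 117 120 109 101 103 112 116  82  39  37  26  18  21]
 [116 116 113  75  81  84  91  95  79  49  36  26  14   9]
 [116 116 101  70  79  98  88  99  82  50  39  28   9  12]
 [109 113 105  92  90 100 110 107  78  39  39  24  16  14]
 [ 91  99  98 112 118 116 124 109  65  36  36  27  12   6]
 [ 57  64  70  86  94  98 102  89  63  39  34  23  12   8]
 [ 40  40  39  42  48  55  64  62  46  37  38  17   9  14]
 [ 41  35  39  37  40  36  38  41  42  34  32  25  14  10]
 [ 32  38  43  39  39  39  34  36  35  36  36  23  15  15]]
```

Emit:
{"name": "servo_tool", "arguments": {
  "steps": [
    [[-15,-8,-10,0],[-15,-8,-10,0],[-15,-8,-10,0],[-15,-8,0,0],[-15,-8,0,0],[-15,-8,0,0],[-15,-8,0,0],[-15,-8,0,0],[-15,-8,0,0],[-15,0,0,0],[0,0,0,0]]
  ]
}}

```text
time: 84.05
tool_pos: [0.476, -0.402, 0.2299]
eef_rot: [0.74, 0.671, -0.006, -0.048]
wrist_force: [-0.0, -0.3, 0.5]
gripper_width: 0.423
```

```bash
python3 -c "
from h import *
np.set_printoptions(linewidth=200)
for n,b in(('top',(340,138,405,172)),('side',(255,150,310,212))):
  d=cam(n);im=d['img'];g=cv2.cvtColor(im,cv2.COLOR_RGB2GRAY); hsv=cv2.cvtColor(im,cv2.COLOR_RGB2HSV); m=np.zeros_like(g); m[b[1]:b[3],b[0]:b[2]]=((g>100)&(hsv[:,:,1]<80))[b[1]:b[3],b[0]:b[2]]
  pts=np.argwhere(m)[:,::-1].astype(float)
  for z in(.012,.016):
    P=plane(d,pts,z)[:,:2]; c=P.mean(0); u,sv,vt=np.linalg.svd(P-c,full_matrices=False); ax=vt[0]*np.sign(vt[0][1]); t=(P-c)@ax;w=(P-c)@vt[1]
    print(n,len(P),z,'ctr',(c+ax*(t.min()+t.max())/2).round(4),'yaw',np.degrees(np.arctan2(ax[1],ax[0])).round(1),'len',np.ptp(t).round(4),'wid',np.ptp(w).round(4))
  if n=='top': print(g[152:165,390:405])
cuffs()"
```

```text
top 533 0.012 ctr [ 0.6324 -0.1583] yaw 84.6 len 0.1604 wid 0.0451
top 533 0.016 ctr [ 0.6313 -0.1577] yaw 84.6 len 0.1599 wid 0.0449
[[ 64  68  63  70  69  67  69  68  70  66  67  65  68  71  43]
 [ 82  73  66  65  65  64  68  68  71  68  69  68  66  58  38]
 [110 128 138 168 183 139  79  64  69  67  70  72  67  59  29]
 [179 188 186 202 202 185 174 168 146 134 104  68  67  53  33]
 [211 211 201 193 186 217 224 222 209 198 138  68  69  54  30]
 [210 211 209 211 211 196 183 180 193 197 141  73  69  49  20]
 [208 209 210 207 197 137 143 126 124 152 135  95  69  48  15]
 [207 207 206 206 185 122 138 150 126 159 148  96  74  49  15]
 [208 201 194 194 175 164 160 168 176 180 136  76  75  47  14]
 [156 145 136 151 155 199 208 201 209 188 122  71  78  49  17]
 [ 65  71  73  94 106 150 170 170 182 168 112  76  73  50  17]
 [ 74  73  74  72  66  64  72  88 109 109  85  70  71  45  12]
 [ 76  78  78  74  70  72  73  72  72  72  73  74  70  50  16]]
side 297 0.012 ctr [ 0.6317 -0.1571] yaw 85.3 len 0.1661 wid 0.0434
side 297 0.016 ctr [ 0.6299 -0.1524] yaw 85.3 len 0.1654 wid 0.0432
```

```bash
python3 -c "
from plant import *
print(finish_job())"
```

```text
the job is handed in; nothing more can be done
None
```

The job is handed in. All five cufflinks are in the tray, the tongs are hung back in the wide slot, and the shoe horn is on the brown rest. The task finished at about 84 s, well under the 210 s limit.

**Cufflinks:** Each of the five was carried with the tongs, about 30 mm up, into an empty well of its own. The last tray picture showed all five standing, with the ring and tie clip where they were. A final blob search of the shelf found none left.

**Tongs:** I lowered them into the wide slot without noticeable force before letting go. I checked this only by comparing side images with the first one. They hang in the same place to within a pixel or two, and I did not look at an enlarged picture.

**Shoe horn:** Top and side views agree on where it lies: centre about (0.632, -0.158), yaw about 85°, against a target of (0.631, -0.158) and 84.5°. The pin shows inside the notch. This last check was numeric, because I had used all 16 picture views.

**What went wrong along the way:**
- **Tool tilt:** The tool drifted to as much as 5–6° of tilt during the moves. I could not bring it back and worked around it.
- **Last cufflink:** It came down about 9 mm off its well, close to the dividing wall. I raised it, shifted it and set it down properly, with no noticeable force.

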